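Dry-fit two hooked panel halves in a sloping tray

TASK

Dry-fit the two hook-shaped halves of the wooden panel, the pale one and the dark one, in the sloping red-rimmed clamping tray, so that their hooks interlock, the pale half's notched corner goes round the brass corner block, and both lie fully home, flat on the tray's black floor. Let go of both and leave the mug, the cup and the mallet where they stand.

Things in the scene. Friction and masses are not known exactly. Their poses are not given: they have to be found in the camera images.
- pale_grip (a point): Centre of the upright carved ridge on the pale (light wood) half: grip it here. Ridge 22 mm thick (its x), 60 long (its y), 50 high; this point is 25 mm below its top, 25 above the plate's top face, 45 above the underside. Axes are the half's own, z up. Loose, 0.14 to 0.28 kg, flat on the bench left or right of the tray, x pointing to the robot's left to within 30 degrees.
- dark_grip (a point): Centre of the upright carved ridge on the dark (dark wood) half: grip it here. Same ridge, heights, mass and axes as the pale half; it lies flat on the bench on the other side of the tray from the pale half.
- pale_plate (a point): Underside of the pale half, 45 mm below pale_grip; plate 20 mm thick, lower edges rounded 4 mm. Plan from here (mm): arm x -19 to +19, y -75 to +61; column x -102 to +19, y +17 to +61, its outer corner cut away (x under -78, y over +37); hook y -75 to -31, from the arm back to x -61.
- dark_plate (a point): Underside of the dark half, 45 mm below dark_grip; plate 20 mm thick, lower edges rounded 4 mm. Plan from here (mm): arm x -19 to +19, y -61 to +75; column x -19 to +102, y -61 to -17; hook y +31 to +75, from the arm forward to x +61.
- tray: Fixed tray sloping 25 degrees, rising to the robot's left. Origin: centre of the black floor, 62 mm above the bench; x up the slope, y towards the robot (yaw varies 20 degrees), z square out of the floor, leaning right. Floor 124 (x) by 184 mm (y); red rim 10 mm wide, 14 high, round-topped. Halves go in square to the floor, in either order, 1.25 mm play to the rim, 2.5 mm between them; friction keeps them put.
- block_mid (a point): Centre of the fixed brass block, 24 by 24 mm, 14 mm high, rounded top edges, filling the tray's corner at tray -x, +y (the low corner near the robot). Axes as the tray's.
- pale_home (a point): Point fixed on the tray, 45 mm out from its floor, at tray x +41.3, y +30 mm: pale_grip lies here, its axes parallel to the tray's, when the pale half is home. Axes as the tray's.
- dark_home (a point): Point fixed on the tray, 45 mm out from its floor, at tray x -41.3, y -30 mm: dark_grip lies here, its axes parallel to the tray's, when the dark half is home. Axes as the tray's.
- mug_mid (a point): Bystander: middle (55 mm up) of a brown wooden mug 80 mm across, 110 mm high, handle on one side, standing beyond the tray.
- cup_mid (a point): Bystander: middle (30 mm up) of a white cup 72 mm across, 60 mm high, standing beyond the tray.
- mallet_mid (a point): Bystander: centre of the head (65 by 110 by 65 mm) of a wooden mallet lying beyond the tray, its 170 mm handle running along its +y.
There are look-alikes about, which are no part of the job. Leave any blue or purple look-alike of the part that bears dark_grip alone. What is shaped like the part that bears pale_grip but purple is not meant.

How it is judged:
At the end, for the whole second after the job is handed in: Both halves lie home in the tray: each ridge centre within 7 mm of its home point and, measured square to the tray floor, at 41 to 48.5 mm out from it (45 is fully home); each half's z within 0.05 rad and its x within 0.07 rad of the tray's; both at rest (under 0.02 m/s) and let go (distance between pale_grip and pale_home below 0.007 m and z of pale_grip in the frame of tray between 0.041 and 0.0485 m and angle between the z axis of each of pale_grip, dark_grip and the z axis of tray, either way round below 0.05 rad and angle between the x axis of each of pale_grip, dark_grip and the x axis of tray, either way round below 0.07 rad and distance between dark_grip and dark_home below 0.007 m and z of dark_grip in the frame of tray between 0.041 and 0.0485 m and contact force between the fingers and pale below 0.2 N and contact force between the fingers and dark below 0.2 N and linear speed of each of pale, dark below 0.02 m/s); the robot touches nothing.
It fails at once if the mug is moved more than 30 mm or tipped (distance of mug_mid from where it was at the start of the episode above 0.03 m or angle between mug_mid's own z axis and vertical above 0.35 rad).
It fails at once if the cup is moved more than 30 mm or tipped (distance of cup_mid from where it was at the start of the episode above 0.03 m or angle between cup_mid's own z axis and vertical above 0.35 rad).
It fails at once if the mallet is moved more than 30 mm or tipped (distance of mallet_mid from where it was at the start of the episode above 0.03 m or angle between mallet_mid's own z axis and vertical above 0.35 rad).
It also fails if it takes over 72 s, if anything falls off the work surface, if the arm or the gripper's body presses on something with over 40 N, if the wrist force passes 120 N, or if a joint passes its speed limit or range.

ROBOT

A 6-joint arm with a two-finger parallel gripper is mounted at the origin on the work surface. World frame = base frame: x ahead of the robot, y to its left, z up, the work surface at z = 0. Lengths are in m, angles in rad, forces in N, time in s.
With the tool pointing down it reaches from about 0.35 to 0.725 m from the base axis. Payload 6 kg.
Tool frame: the origin (TCP) lies on the centre line of the jaws, within the pads' length; the fingertips stand 25 mm ahead of it and the grasp point (between the pads) lies 6 mm ahead of it; z points along the fingers, y is the line along which they close (so a half turn about z gives the same grasp; the last joint's range is limited). The gripper opens to 85 mm and grips with 20 to 120 N. Pads are 22 mm wide; open, the fingers measure 114 mm over their backs; the gripper's body (76 mm by 85 mm) begins 54 mm behind the grasp point. The pads swing forward as they close: fully open they stand 13 mm farther back than shut.
Start: joints at [-0.844, 0.04, 0.085, 0, -1.615, -0.334], TCP at [0.23, -0.554, 0.256] pointing down, gripper open.
Joint ranges: [-2.56, 2.56], [-1.29, 2.01], [-1.08, 1.49], [-3.29, 1.98], [-2.81, -0.18], [-2.99, 2.99]. Speed limits (rad/s): [2.57, 2.57, 3.01, 3.14, 3.14, 3.14].

INTERFACE

Orientations are given as a unit quaternion [w, x, y, z].
In Python, from plant import env, vision, order, models gives the robot as it stands. The module is installed in compiled form; this text tells all that it offers.
- The arm moves only by the tool arm_command, never from a script. Its argument "series" is a list of rows, each a list of 2 entries, a list of its own where there are three numbers: the shift along the tool's x, y, z in units of 25 mm (1.0 is 25 mm), then the turn about the tool's z in units of 5 degrees (1.0 is 5 degrees). In form: [[[x, y, z], roll], ...]. A call has exactly 5 rows; each row is the pose to reach, as a shift and turn from the pose commanded when the call began, along the tool's axes at that moment; what a row does not reach only later rows make up. A row lasts 1/10 s, in which the tool goes at most 50 mm and 8.59 degrees, less where a joint would pass 70% of its speed; a pose out of reach is approached as far as the arm can. A call with a gripper value outside its range is refused whole. "grip" is the finger opening in mm, from 0 to 85.4, set as the call begins (left out, the last holds). The fingers move at their own pace and stop on an object; "force" is the grip in N (left out, the last holds). Time passes only in rows, so rows that repeat a pose let the fingers close, or fill a call up. It gives the time, the measured TCP pose, the force, the opening and the grip force at its end, in the units of the state.
- env.sense(): the state, without advancing time (a new reading comes with each control period).
- vision.read_camera(name): name is "side" or "top"; returns the picture (400x640x3 uint8, red, green, blue); there is no depth.
- vision.calibration(name): a dict with "camera_matrix" (3x3 intrinsics, pixels), "k1" (the pictures are not rectified: a ray, as slopes to the right and down, at radius r is drawn at 1 + k1 r^2 times it, then the intrinsics apply), "eye" and "attitude" of the camera in the world. Camera axes: x right, y up, looking along -z (the intrinsics and any distortion apply to the point x, -y, -z); pixel columns grow to the right and rows downward; lengths in m; the calibration is good to about 2 mm. A picture is of the moment at which its call begins. calibration takes no time and is no camera call.
- order.job_done(): hands the job in; it is judged then, once.
Trained networks look in the newest picture that a camera, given by its name, has taken for a name from the list of things; names that differ only in an ending like _2 or _b are one class to them, and where a whole thing is asked for, a point or a joint stands for the part that bears it (a point fixed in the world has none). Each returns a list of dicts, best first, with "confidence" (0 to 1); they miss things now and then, are a little off and sometimes report something else, mostly with a low value. They report only what shows in the picture. A call takes as long as a camera call. They do not tell look-alikes from the thing itself.
- models.search_frame(target, camera): "bbox" ([left, top, right, bottom] in pixels, round what is visible of it).
- models.silhouettes(target, camera): "mask" (400x640 bool, what is visible of it) and "bbox" ([left, top, right, bottom] in pixels, round what is visible of it).
- models.tip_of(target, camera): "uv" ([column, row] in pixels: a listed point, or the origin of a listed thing).
The state is a dict: "time": time; "joint_pos": joint angles; "qd": joint speeds; "tau": joint torques, N m; "tool_pos": TCP position; "tcp_rot": TCP orientation; "ft_force": force on the tool from outside, world axes, zero at the start; "torque": the same for the moment, N m; "opening": finger opening in m; "grasp_force": force on a finger pad.
Only numpy, scipy, OpenCV 4.12 (cv2) and the standard library are available. Lean on these libraries where they do the work, as an engineer would, in place of code of your own. Each camera call takes 0.05 s, during which the arm holds its last target. There are 200 camera calls.

## Working session

There is one attempt and no reset: what is moved stays moved. The work goes in short steps, Python scripts to look and compute and a tool call to move; the robot and the scene stay as the last step left them, time stands still between calls to the robot, and variables do not carry over. Pictures are saved under pics/ and viewed, at most 10 in all, crops included, and the job is handed in when it is done.

Besides the shell and the picture viewer there is one more tool, called after "Emit:" by a JSON object that holds its "method" and its "body", one argument or row to a line. arm_command: Moves the arm, as the interface text tells. Its arguments: {"type":"object","properties":{"series":{"type":"array","items":{"type":"array"}},"grip":{"type":"number"},"force":{"type":"number"}},"required":["series"]}

```bash
mkdir -p pics
python3 - <<'E'
from plant import env, vision, order, models
import cv2, numpy as np
for c in ("side","top"):
    im=vision.read_camera(c); cv2.imwrite(f"pics/{c}0.png",im[:,:,::-1])
    k=vision.calibration(c); print(c,{a:np.round(np.array(b),4).tolist() for a,b in k.items()})
    for t in ("pale_grip","dark_grip","pale_home","dark_home","block_mid","tray"):
        print(t,[(np.round(d["uv"]).tolist(),round(d["confidence"],2)) for d in models.tip_of(t,c)])
print(env.sense())
E
```

```text
side {'camera_matrix': [[411.6832, 0.0, 322.7658], [0.0, 411.6832, 196.9475], [0.0, 0.0, 1.0]], 'k1': 0.0102, 'eye': [0.5104, 0.9954, 0.7183], 'attitude': [-0.0104, -0.0181, 0.4964, 0.8678]}
pale_grip [([330.0, 306.0], 0.95), ([425.0, 309.0], 0.85)]
dark_grip [([328.0, 167.0], 0.92), ([403.0, 167.0], 0.72), ([335.0, 149.0], 0.62), ([332.0, 184.0], 0.41)]
pale_home [([337.0, 198.0], 0.81), ([246.0, 216.0], 0.46)]
dark_home [([325.0, 195.0], 0.67)]
block_mid []
tray [([331.0, 211.0], 0.69)]
top {'camera_matrix': [[479.84, 0.0, 316.6579], [0.0, 479.84, 196.4241], [0.0, 0.0, 1.0]], 'k1': -0.0888, 'eye': [0.2574, -0.1023, 1.5306], 'attitude': [0.7257, 0.078, -0.0695, -0.68]}
pale_grip [([181.0, 270.0], 0.63), ([191.0, 202.0], 0.58)]
dark_grip [([400.0, 211.0], 0.79), ([400.0, 295.0], 0.67), ([461.0, 219.0], 0.56), ([191.0, 203.0], 0.19)]
pale_home [([295.0, 208.0], 0.86)]
dark_home [([325.0, 201.0], 0.63)]
block_mid [([310.0, 234.0], 0.94)]
tray [([305.0, 205.0], 0.85)]
{'time': 0.7, 'joint_pos': array([-8.44328065e-01,  4.01992474e-02,  8.47977491e-02, -1.46775856e-05,
       -1.61549706e+00, -3.33729636e-01]), 'qd': array([ 0.00012586, -0.00127156, -0.00108958, -0.00032352,  0.00055622,
       -0.00080568]), 'tau': array([-1.44758076e-03, -3.67825806e+01,  3.47385156e+01,  6.93217725e+00,
       -8.67617509e-04,  4.56104556e-05]), 'tool_pos': array([ 0.22966252, -0.55428344,  0.25625751]), 'tcp_rot': array([-1.95189948e-05, -1.95110035e-01,  9.80781358e-01,  4.78060411e-05]), 'ft_force': array([ 0.54701131,  0.54294956, -0.14040698]), 'torque': array([ 0.03185038, -0.04276183,  0.03085428]), 'grasp_force': 0.0, 'opening': 0.08531545165844957}
```

View pics/top0.png

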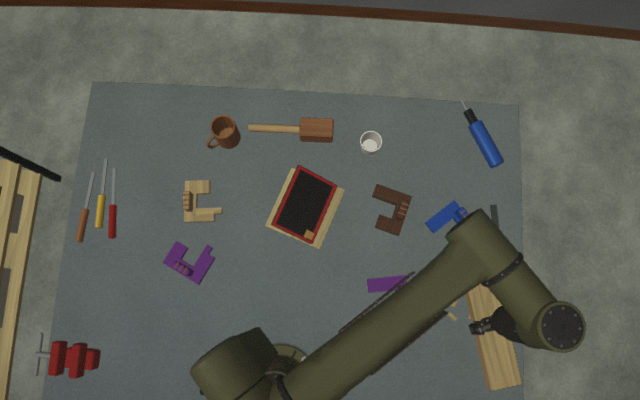

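View pics/side0.png

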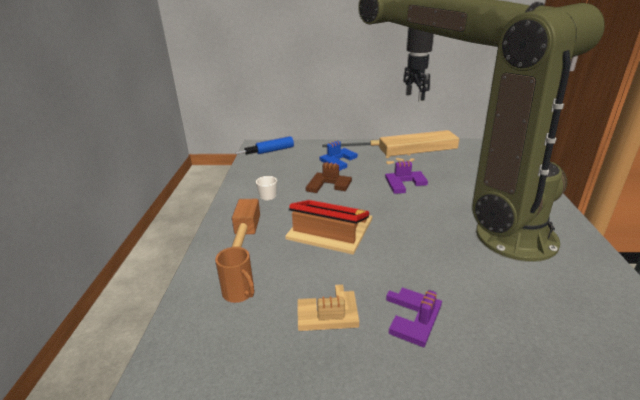

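The top picture shows the candidates. For the pale half: pale at (200,201), purple look-alike at (190,262). For the dark half: dark brown at (392,210), blue at (447,215), purple at (388,284). The tray is at (305,205) with the brass block at (310,234). I take the pale wood part and the brown part; next is a silhouette fit of their poses and the tray's in both cameras, plus a close crop.

```bash
cat > fit.py <<'E'
import numpy as np, cv2
from scipy.optimize import minimize
from scipy.spatial.transform import Rotation as Ro
from plant import env, vision, order, models
S=4
CAL={c:vision.calibration(c) for c in("top","side")}
def proj(c,P):
    k=CAL[c]; q=np.array(k["attitude"]); R=Ro.from_quat(q[[1,2,3,0]]).as_matrix()
    p=(np.atleast_2d(P)-k["eye"])@R; a=np.stack([p[:,0],-p[:,1]],1)/-p[:,2:3]
    a=a*(1+k["k1"]*(a**2).sum(1,keepdims=True)); K=np.array(k["camera_matrix"])
    return a*[K[0,0],K[1,1]]+K[:2,2]
def box(x0,x1,y0,y1,z0,z1): return np.array([[x,y,z] for x in(x0,x1) for y in(y0,y1) for z in(z0,z1)])/1000
PALE=[box(-19,19,-75,61,0,20),box(-102,19,17,37,0,20),box(-78,19,17,61,0,20),box(-61,19,-75,-31,0,20),box(-11,11,-30,30,20,70)]
DARK=[box(-19,19,-61,75,0,20),box(-19,102,-61,-17,0,20),box(-19,61,31,75,0,20),box(-11,11,-30,30,20,70)]
RIM=[box(-72,-62,-102,102,0,13),box(62,72,-102,102,0,13),box(-72,72,-102,-92,0,13),box(-72,72,92,102,0,13)]
BASE=np.array([[0,-1,0],[1,0,0],[0,0,1.]])   # nominal axes: x left, y to robot
def Rt(yaw,tilt): return Ro.from_euler("z",yaw).as_matrix()@BASE@Ro.from_euler("y",-tilt).as_matrix()
def paint(c,bs,R,t,roi):
    x0,y0,x1,y1=roi; m=np.zeros(((y1-y0)*S,(x1-x0)*S),np.uint8)
    for b in bs:
        uv=(proj(c,b@R.T+t)-[x0,y0]+.5)*S-.5
        cv2.fillConvexPoly(m,np.round(cv2.convexHull(uv.astype(np.float32))*16).astype(np.int32),1,shift=4)
    return cv2.GaussianBlur(cv2.resize(m.astype(np.float32),(x1-x0,y1-y0),interpolation=cv2.INTER_AREA),(0,0),1)
def mask(im,kind):
    f=im.astype(np.float32)+1; r,g,b=f[...,0],f[...,1],f[...,2]
    if kind=="red": return ((r>2.2*g)&(r>60)).astype(np.float32)
    return (((r-b)/(r+b)>0.13)&(g>b)).astype(np.float32)
def fit(ims,bs,kind,x0,tilt,z,cams,roi):
    obs={c:cv2.GaussianBlur(mask(ims[c],kind)[roi[c][1]:roi[c][3],roi[c][0]:roi[c][2]],(0,0),1) for c in cams}
    def f(v): return sum(((paint(c,bs,Rt(v[2],tilt),np.array([v[0],v[1],z]),roi[c])-obs[c])**2).sum() for c in cams)
    best=None
    for dy in(-.3,0,.3):
        s0=np.array([x0[0],x0[1],x0[2]+dy]); r=minimize(f,s0,method="Nelder-Mead",options=dict(initial_simplex=s0+np.vstack([np.zeros(3),np.diag([.015,.015,.15])]),xatol=1e-5,fatol=1e-3))
        if best is None or r.fun<best.fun: best=r
    return best.x,best.fun,{c:obs[c].sum() for c in cams}
def ray(c,uv,z):
    from scipy.optimize import fsolve
    return fsolve(lambda p:proj(c,[[p[0],p[1],z]])[0]-uv,[.5,0])
E
python3 - <<'E'
from fit import *
ims={c:vision.read_camera(c) for c in("top","side")}
np.savez("ims.npz",**ims)
roi={"pale":{"top":(172,168,232,232),"side":(285,275,372,340)},"dark":{"top":(362,175,420,243),"side":(298,155,360,200)},"tray":{"top":(255,155,355,258),"side":(278,192,380,255)}}
g={n:ray("top",uv,z) for n,uv,z in(("pale",(191,202),.045),("dark",(400,211),.045),("tray",(305,205),.062))}
for n,bs,k,t,z in(("pale",PALE,"w",0,0),("dark",DARK,"w",0,0),("tray",RIM,"red",np.radians(25),.062)):
    for cams in(("top",),("side",),("top","side")):
        if n=="tray" and "side" in cams: continue
        x,f,a=fit(ims,bs,k,[*g[n],0],t,z,cams,roi[n]); print(n,cams,np.round(x,4),round(f,1),a)
c=ims["top"][150:270,160:480]; m=np.hstack([cv2.resize(c[10:90,5:85],(400,400)),cv2.resize(c[10:90,190:270],(400,400))])
cv2.imwrite("pics/crop.png",m[:,:,::-1])
E
```

```text
pale ('top',) [0.5307 0.3359 0.0962] 13.2 {'top': np.float32(1024.0)}
pale ('side',) [0.531  0.3347 0.091 ] 8.2 {'side': np.float32(2111.0)}
pale ('top', 'side') [0.5309 0.3351 0.0948] 23.9 {'top': np.float32(1024.0), 'side': np.float32(2111.0)}
dark ('top',) [ 0.5468 -0.3444 -0.2883] 15.0 {'top': np.float32(1024.0)}
dark ('side',) [ 0.5466 -0.345  -0.2812] 22.5 {'side': np.float32(739.79785)}
dark ('top', 'side') [ 0.5466 -0.3439 -0.2899] 39.0 {'top': np.float32(1024.0), 'side': np.float32(739.79785)}
tray ('top',) [ 0.5405 -0.0366 -0.334 ] 59.2 {'top': np.float32(642.0)}
```

View pics/crop.png

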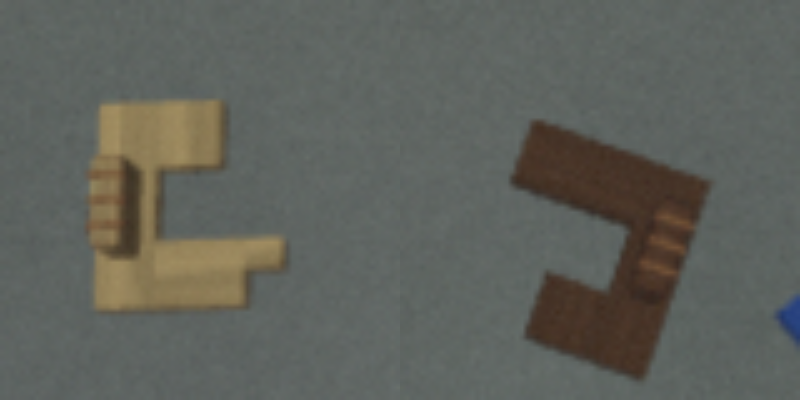

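The crop confirms it: the pale half (left) has the cut corner and the dark brown half is on the right. Both fits agree across cameras to about 1 mm. The tool can't tilt, so I'll grip each ridge by its ends (along y) so it can pivot to the slope, after a centring squeeze across x.

```bash
cat > go.py <<'E'
import numpy as np
from fit import Ro
from plant import env
def go(target,jaw=None,verbose=True):
    s=env.sense(); q=s["tcp_rot"]; R=Ro.from_quat(np.array(q)[[1,2,3,0]]).as_matrix()
    d=R.T@(np.array(target)-s["tool_pos"])/.025
    out=[np.round(d,2).tolist()]
    if jaw is not None:
        j=R.T@np.array([*jaw,0.]); a=np.degrees(np.arctan2(-j[0],j[1])); a=(a+90)%180-90
        out+=[f"roll {a/5:.2f} -> or {(a-180*np.sign(a))/5:.2f}"]
    print(out,"j6 %.2f"%s["joint_pos"][5],"t %.2f"%s["time"]); return d
E
python3 - <<'E'
from go import *; from fit import *
R=Rt(-.289,0); go([.5466,-.344,.13],R[:2,0]); print(R[:,0])
# tray outer outline check
ims=np.load("ims.npz"); im=ims["top"]; import fit as F
roi={"top":(255,155,355,258)}
F.mask=lambda im,k:(((im[...,0]>2.2*im[...,1])&(im[...,0]>60))|(im.max(2)<48)).astype(np.float32)
for bs in([box(-72,72,-102,102,9,9),box(-69,69,-99,99,14,14)],[box(-72,72,-102,102,0,0),box(-72,72,-102,102,9,9),box(-69,69,-99,99,14,14)]):
    x,f,a=F.fit({"top":im},bs,"o",[.54,-.037,-.33],np.radians(25),.062,("top",),roi); print(np.round(x,4),round(f,1),a)
E
```

```text
[[-14.93, 2.92, 5.05], 'roll 7.81 -> or -28.19'] j6 -0.33 t 0.80
[0.28499384 0.95852935 0.        ]
[ 0.5415 -0.0358 -0.3411] 90.5 {'top': np.float32(2637.0)}
[ 0.5411 -0.0374 -0.3467] 105.3 {'top': np.float32(2637.0)}
```

Emit:
{"method": "arm_command", "body": {
  "series": [
    [[-1.6,0.3,0],0],
    [[-3.2,0.6,0],0],
    [[-4.8,0.9,0],0],
    [[-6.4,1.2,0],0],
    [[-8.0,1.5,0],0]
  ],
  "grip": 85,
  "force": 20
}}

```text
time: 1.3
tool_pos: [0.4013, -0.442, 0.2565]
tcp_rot: [0.0, -0.195, 0.981, -0.0]
ft_force: [0.8, -0.7, 0.0]
opening: 0.085
grasp_force: 0.0
```

Emit:
{"method": "arm_command", "body": {
  "series": [
    [[-1.4,0.3,1],1.55],
    [[-2.8,0.6,2],3.1],
    [[-4.2,0.9,3],4.7],
    [[-5.6,1.2,4],6.2],
    [[-6.93,1.42,5],7.8]
  ]
}}

```text
time: 1.8
tool_pos: [0.5477, -0.3428, 0.1304]
tcp_rot: [0.0, 0.146, 0.989, -0.0]
ft_force: [0.1, -1.1, 0.9]
opening: 0.0848
grasp_force: 0.0
```

Run:
```python
from go import *; from fit import *
R=Rt(-.289,0); go([.5466,-.344,.051],R[:2,0]); print(env.sense()["tool_pos"],env.sense()["ft_force"])
```

```text
[[0.03, -0.06, 3.18], 'roll -0.05 -> or 35.95'] j6 -1.61 t 1.80
[ 0.54773309 -0.34278296  0.13043364] [ 0.14023353 -1.09815248  0.92836527]
```

Emit:
{"method": "arm_command", "body": {
  "series": [
    [[0.01,-0.02,1],0],
    [[0.03,-0.05,2],0],
    [[0.03,-0.05,3],0],
    [[0.03,-0.05,3.17],0],
    [[0.03,-0.05,3.17],0]
  ]
}}

```text
time: 2.3
tool_pos: [0.5451, -0.345, 0.0516]
tcp_rot: [-0.001, 0.143, 0.99, -0.0]
ft_force: [-0.3, 0.1, 1.8]
opening: 0.0849
grasp_force: 0.0
```

Emit:
{"method": "arm_command", "body": {
  "series": [
    [[0,0,0],0],
    [[0,0,0],0],
    [[0,0,0],0],
    [[0,0,0],0],
    [[0,0,0],0]
  ],
  "grip": 10
}}

```text
time: 2.8
tool_pos: [0.5458, -0.345, 0.0527]
tcp_rot: [0.0, 0.143, 0.99, -0.0]
ft_force: [-0.7, 0.2, 2.4]
opening: 0.0214
grasp_force: 28.9
```

Emit:
{"method": "arm_command", "body": {
  "series": [
    [[0,0,0],0],
    [[0,0,0],0],
    [[0,0,0],0],
    [[0,0,0],0],
    [[0,0,0],0]
  ]
}}

```text
time: 3.3
tool_pos: [0.5458, -0.345, 0.0527]
tcp_rot: [0.0, 0.143, 0.99, -0.0]
ft_force: [-0.8, 1.9, 5.1]
opening: 0.0218
grasp_force: 29.3
```

Emit:
{"method": "arm_command", "body": {
  "series": [
    [[0,0,0],0],
    [[0,0,0],0],
    [[0,0,0],0],
    [[0,0,0],0],
    [[0,0,0],0]
  ],
  "grip": 85
}}

```text
time: 3.8
tool_pos: [0.5453, -0.345, 0.0518]
tcp_rot: [-0.0, 0.144, 0.99, 0.0]
ft_force: [-0.3, -0.6, 0.0]
opening: 0.0849
grasp_force: 0.0
```

Emit:
{"method": "arm_command", "body": {
  "series": [
    [[0,0,0],-1.6],
    [[0,0,0],-3.2],
    [[0,0,0],-4.8],
    [[0,0,0],-6.4],
    [[0,0,0],-8]
  ]
}}

```text
time: 4.3
tool_pos: [0.5454, -0.3449, 0.0519]
tcp_rot: [-0.0, -0.207, 0.978, 0.0]
ft_force: [-0.2, 0.1, 0.3]
opening: 0.085
grasp_force: 0.0
```

Emit:
{"method": "arm_command", "body": {
  "series": [
    [[0,0,0],-1.6],
    [[0,0,0],-3.2],
    [[0,0,0],-4.8],
    [[0,0,0],-6.4],
    [[0,0,0],-8]
  ]
}}

```text
time: 4.8
tool_pos: [0.5454, -0.3449, 0.0519]
tcp_rot: [-0.0, -0.529, 0.849, 0.0]
ft_force: [0.4, -1.1, 0.2]
opening: 0.0848
grasp_force: 0.0
```

Emit:
{"method": "arm_command", "body": {
  "series": [
    [[0,0,0],-1],
    [[0,0,0],-2],
    [[0,0,0],-2],
    [[0,0,0],-2],
    [[0,0,0],-2]
  ]
}}

```text
time: 5.3
tool_pos: [0.5455, -0.3449, 0.052]
tcp_rot: [-0.0, -0.598, 0.802, 0.0]
ft_force: [0.1, -0.2, 0.5]
opening: 0.0852
grasp_force: 0.0
```

Emit:
{"method": "arm_command", "body": {
  "series": [
    [[0,0,0],0],
    [[0,0,0],0],
    [[0,0,0],0],
    [[0,0,0],0],
    [[0,0,0],0]
  ],
  "grip": 45
}}

```text
time: 5.8
tool_pos: [0.5456, -0.345, 0.0521]
tcp_rot: [0.0, -0.598, 0.801, -0.0]
ft_force: [0.2, 0.3, 0.3]
opening: 0.06
grasp_force: 22.7
```

```bash
cat >> go.py <<'E'
T=np.array([.541,-.0366,.062]); YAW=-.338
def tray(x,y,n,T=T,yaw=YAW):
    from fit import Rt
    return T+Rt(yaw,np.radians(25))@np.array([x,y,n])/1000
E
python3 - <<'E'
from go import *
R=Ro.from_euler("z",YAW).as_matrix()
p=tray(-12,-20,59); print(p, tray(-41.3,-30,45)); go([*p[:2],.180],R[:2,0]); go([*p[:2],.180],R[:2,0]@[[0,1],[-1,0]])
E
```

```text
[ 0.54799371 -0.07701604  0.11040074] [ 0.55058427 -0.0998025   0.08532972]
[[-10.3, 2.95, -5.12], 'roll 0.57 -> or -35.43'] j6 -0.03 t 5.80
[[-10.3, 2.95, -5.12], 'roll -17.43 -> or 18.57'] j6 -0.03 t 5.80
```

Emit:
{"method": "arm_command", "body": {
  "series": [
    [[0,0,-0.5],0],
    [[0,0,-1.7],0],
    [[0,0,-3],0],
    [[0,0,-4.3],0],
    [[0,0,-5.1],0]
  ]
}}

```text
time: 6.3
tool_pos: [0.5458, -0.3454, 0.1836]
tcp_rot: [0.001, -0.598, 0.801, -0.002]
ft_force: [-0.1, -0.1, -2.1]
opening: 0.0599
grasp_force: 22.6
```

Emit:
{"method": "arm_command", "body": {
  "series": [
    [[-0.8,0.23,0],0],
    [[-2,0.57,0],0.1],
    [[-3.3,0.95,0],0.3],
    [[-4.6,1.3,0],0.4],
    [[-6,1.72,0],0.57]
  ]
}}

```text
time: 6.8
tool_pos: [0.5465, -0.1878, 0.1801]
tcp_rot: [0.0, -0.578, 0.816, 0.0]
ft_force: [0.0, -0.3, -2.2]
opening: 0.0597
grasp_force: 22.6
```

Run:
```python
from go import *; from fit import *
im=vision.read_camera("side"); cv2.imwrite("pics/s1.png",cv2.resize(im[100:260,230:430],(800,640))[:600,:,::-1])
R=Ro.from_euler("z",YAW).as_matrix()
p=tray(-12,-20,59); go([*p[:2],.165],R[:2,0])
```

```text
[[-4.03, 1.37, 0.62], 'roll 0.02 -> or -35.98'] j6 -0.36 t 6.85
```

View pics/s1.png

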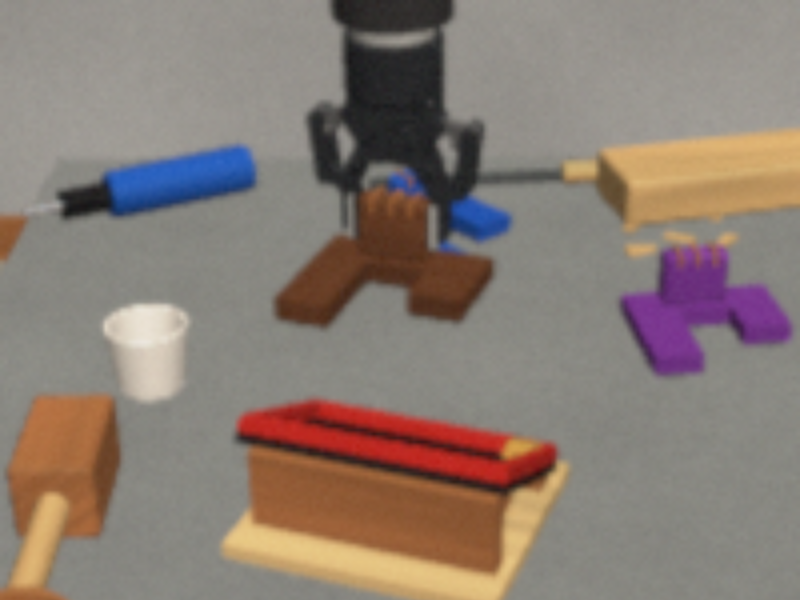

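The picture shows the dark half held by the ridge ends, over the bench short of the tray (tray rim at (400,440) in the crop). Next I press its column end on the high rim to tilt it.

Emit:
{"method": "arm_command", "body": {
  "series": [
    [[-1.0,0.34,0],0],
    [[-2.0,0.68,0],0],
    [[-3,1.02,0.3],0],
    [[-4.03,1.37,0.6],0],
    [[-4.03,1.37,0.6],0]
  ]
}}

```text
time: 7.35
tool_pos: [0.5473, -0.08, 0.1638]
tcp_rot: [-0.0, -0.579, 0.815, 0.001]
ft_force: [-0.8, -0.2, -1.5]
opening: 0.0599
grasp_force: 22.7
```

Emit:
{"method": "arm_command", "body": {
  "series": [
    [[0,0,0.4],0],
    [[0,0,0.8],0],
    [[0,0,1.2],0],
    [[0,0,1.6],0],
    [[0,0,1.9],0]
  ]
}}

```text
time: 7.85
tool_pos: [0.5473, -0.0852, 0.117]
tcp_rot: [-0.001, -0.577, 0.817, -0.001]
ft_force: [-3.6, -7.5, 2.9]
opening: 0.0593
grasp_force: 22.3
```

Run:
```python
from go import *; from fit import *
s=env.sense();print(s["ft_force"],s["torque"])
im=vision.read_camera("side"); cv2.imwrite("pics/s2.png",cv2.resize(im[120:260,250:430],(800,600))[:600,:,::-1])
R=Ro.from_euler("z",YAW).as_matrix()
p=tray(-41.3,-30,65)+[0,0,.007]; go(p,R[:2,0])
```

```text
[-3.58862417 -7.50127831  2.86554885] [-1.97522553  0.82789717 -0.23735804]
[[0.84, -0.33, 0.21], 'roll -0.03 -> or 35.97'] j6 -0.55 t 7.90
```

View pics/s2.png

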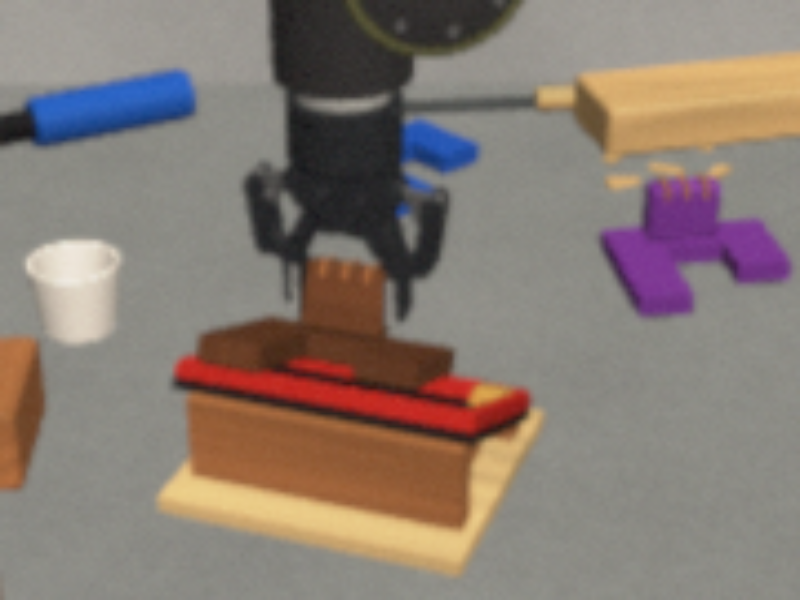

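The picture shows the dark half tilted over the tray, its column end by the high rim. I lift it a little along the tray normal and fit the tilt.

Emit:
{"method": "arm_command", "body": {
  "series": [
    [[0.2,-0.07,-0.3],0],
    [[0.4,-0.14,-0.6],0],
    [[0.6,-0.21,-0.9],0],
    [[0.6,-0.21,-0.9],0],
    [[0.6,-0.21,-0.9],0]
  ]
}}

```text
time: 8.4
tool_pos: [0.548, -0.0984, 0.1398]
tcp_rot: [0.0, -0.578, 0.816, 0.0]
ft_force: [-0.1, 0.3, -1.1]
opening: 0.0598
grasp_force: 22.5
```

```bash
cat > held.py <<'E'
from go import *; from fit import *
from scipy.optimize import minimize
OFF=.007
def heldfit(ims,bs,roi,kind="w",tilt0=.4,off=OFF,th=None):
    """pivot = tcp - off*z ; fit dx,dy of image bias + tilt"""
    s=env.sense(); p=s["tool_pos"]-[0,0,off]; q=s["tcp_rot"]; j=Ro.from_quat(np.array(q)[[1,2,3,0]]).as_matrix()[:2,1]
    yaw=np.arctan2(-j[1],-j[0]); yaw=(yaw+np.pi/2)%np.pi-np.pi/2
    B=[b-[0,0,.045] for b in bs]
    th=th or (lambda im:mask(im,"w"))
    obs={c:cv2.GaussianBlur(th(ims[c])[r[1]:r[3],r[0]:r[2]].astype(np.float32),(0,0),1) for c,r in roi.items()}
    def f(v,c): return ((paint(c,B,Rt(yaw,v[0]),p+[v[1],v[2],0],roi[c])-obs[c])**2).sum()
    for cs in [[c] for c in roi]+[list(roi)]:
        s0=np.array([tilt0,0,0]); r=minimize(lambda v:sum(f(v,c) for c in cs),s0,method="Nelder-Mead",options=dict(initial_simplex=s0+np.vstack([np.zeros(3),np.diag([.15,.005,.005])])))
        print(cs,"tilt %.1f deg  d %.1f %.1f mm"%(np.degrees(r.x[0]),*(r.x[1:]*1000)),"res %.0f of %.0f"%(r.fun,sum((obs[c]**2).sum() for c in cs)))
    print("tcp",np.round(s["tool_pos"],4),"yaw %.4f"%yaw,"ft",np.round(s["ft_force"],1)); return r.x,p,yaw
E
python3 - <<'E'
from held import *
ims={c:vision.read_camera(c) for c in("top","side")}; np.savez("ims2.npz",**ims)
uv={c:np.round(proj(c,[env.sense()["tool_pos"]])[0]).astype(int) for c in ims}
print(uv)
m=[cv2.resize(ims[c][v-50:v+50,u-60:u+60],(400,333)) for c,(u,v) in uv.items()]
cv2.imwrite("pics/c3.png",np.hstack(m)[:,:,::-1])
d=lambda im:(lambda f:(f[...,0]-f[...,2]>.13*(f[...,0]+f[...,2]))&(f[...,0]<2.2*f[...,1])&(f[...,0]<140))(im.astype(float)+1)
for c,(u,v) in uv.items(): cv2.imwrite(f"m_{c}.png",d(ims[c]).astype(np.uint8)[v-50:v+50,u-60:u+60]*255)
M=[cv2.cvtColor(cv2.resize(cv2.imread(f"m_{c}.png",0),(400,260)),cv2.COLOR_GRAY2BGR) for c in uv]
cv2.imwrite("pics/c3.png",np.vstack([np.hstack(m)[:,:,::-1],np.hstack(M)]))
E
```

```text
{'top': array([324, 198]), 'side': array([327, 179])}
```

View pics/c3.png

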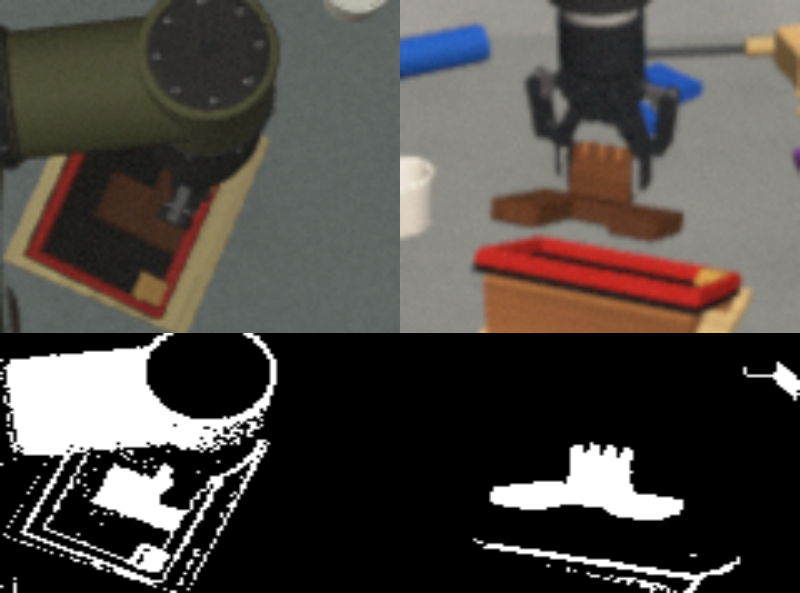

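The dark half is clear in the side view (roughly (327,185)), tilted, above the rim. Fitting its tilt.

Run:
```python
from held import *
ims=np.load("ims2.npz")
d=lambda im:(lambda f:(f[...,0]-f[...,2]>.13*(f[...,0]+f[...,2]))&(f[...,0]<2.2*f[...,1]))(im.astype(float)+1)
r=heldfit(ims,DARK,{"side":(285,160,360,204)},th=d)
R=Ro.from_euler("z",YAW).as_matrix()
for n in(66,50,45):
    p=tray(-41.3,-30,n)+[0,0,.007]; go(p,R[:2,0])
```

```text
['side'] tilt 24.8 deg  d 1.8 -1.2 mm res 37 of 744
['side'] tilt 24.8 deg  d 1.8 -1.2 mm res 37 of 744
tcp [ 0.5477 -0.0982  0.1391] yaw -0.3376 ft [ 0.7 -0.4 -1.6]
[[0.38, -0.13, 1.11], 'roll 0.01 -> or -35.99'] j6 -0.52 t 8.50
[[0.11, -0.13, 1.69], 'roll 0.01 -> or -35.99'] j6 -0.52 t 8.50
[[0.02, -0.13, 1.87], 'roll 0.01 -> or -35.99'] j6 -0.52 t 8.50
```

Run:
```python
from fit import *
ims=np.load("ims.npz")
roi={"top":(255,155,355,258),"side":(278,192,380,228)}
bs=[box(-72,-62,-102,102,0,9),box(62,72,-102,102,0,9),box(-72,72,-102,-92,0,9),box(-72,72,92,102,0,9)]+[box(-70,-64,-100,100,9,14),box(64,70,-100,100,9,14),box(-70,70,-100,-94,9,14),box(-70,70,94,100,9,14)]
for cams in(("top",),("side",),("top","side")):
    x,f,a=fit(ims,bs,"red",[.541,-.0366,-.338],np.radians(25),.062,cams,roi); print(cams,np.round(x,4),round(f,1),a)
```

```text
('top',) [ 0.5405 -0.0371 -0.3373] 38.2 {'top': np.float32(642.0)}
('side',) [ 0.5395 -0.0333 -0.3143] 54.9 {'side': np.float32(828.0)}
('top', 'side') [ 0.541  -0.0366 -0.3347] 113.1 {'top': np.float32(642.0), 'side': np.float32(828.0)}
```

```bash
sed -i 's/^T=.*/T=np.array([.539,-.037,.062]); YAW=-.337/' go.py
python3 - <<'E'
from go import *
R=Ro.from_euler("z",YAW).as_matrix()
for n in(64,45):
    go(tray(-41.3,-30,n)+[0,0,.007],R[:2,0])
E
```

```text
[[0.38, -0.06, 1.18], 'roll -0.01 -> or 35.99'] j6 -0.52 t 8.50
[[0.06, -0.06, 1.87], 'roll -0.01 -> or 35.99'] j6 -0.52 t 8.50
```

Emit:
{"method": "arm_command", "body": {
  "series": [
    [[0.2,-0.03,0.4],0],
    [[0.38,-0.06,0.8],0],
    [[0.38,-0.06,1.18],0],
    [[0.38,-0.06,1.18],0],
    [[0.38,-0.06,1.18],0]
  ]
}}

```text
time: 9.0
tool_pos: [0.5459, -0.1079, 0.1095]
tcp_rot: [-0.0, -0.578, 0.816, 0.0]
ft_force: [0.3, -0.3, -1.7]
opening: 0.0595
grasp_force: 22.4
```

```bash
cat >> go.py <<'E'
def here(off=.007):
    from fit import Rt
    s=env.sense(); print("tray coords",np.round((s["tool_pos"]-[0,0,off]-T)@Rt(YAW,np.radians(25))*1000,1),"ft tray",np.round(s["ft_force"]@Rt(YAW,np.radians(25)),1),"tq",np.round(s["torque"],2))
E
python3 - <<'E'
from go import *
R=Ro.from_euler("z",YAW).as_matrix(); here()
for n in(58,50,45):
    go(tray(-41.3,-30,n)+[0,0,.007],R[:2,0])
E
```

```text
tray coords [-41.5 -30.   64.1] ft tray [-0.9 -0.4 -1.5] tq [-0.08 -0.04 -0.  ]
[[-0.11, 0.0, 0.22], 'roll -0.01 -> or 35.99'] j6 -0.50 t 9.00
[[-0.24, 0.0, 0.51], 'roll -0.01 -> or 35.99'] j6 -0.50 t 9.00
[[-0.33, 0.0, 0.69], 'roll -0.01 -> or 35.99'] j6 -0.50 t 9.00
```

Emit:
{"method": "arm_command", "body": {
  "series": [
    [[-0.06,0,0.13],0],
    [[-0.12,0,0.25],0],
    [[-0.18,0,0.38],0],
    [[-0.24,0,0.51],0],
    [[-0.24,0,0.51],0]
  ]
}}

```text
time: 9.5
tool_pos: [0.5479, -0.1019, 0.0966]
tcp_rot: [-0.0, -0.578, 0.816, 0.0]
ft_force: [0.3, -0.5, -1.2]
opening: 0.0598
grasp_force: 22.4
```

Run:
```python
from go import *
R=Ro.from_euler("z",YAW).as_matrix(); here()
for n in(50,44):
    go(tray(-41.3,-30,n)+[0,0,.007],R[:2,0])
```

```text
tray coords [-41.2 -29.9  49.6] ft tray [-0.8 -0.4 -0.9] tq [-0.01  0.01 -0.04]
[[0.01, -0.01, -0.01], 'roll -0.00 -> or 36.00'] j6 -0.51 t 9.50
[[-0.09, -0.01, 0.21], 'roll -0.00 -> or 36.00'] j6 -0.51 t 9.50
```

Emit:
{"method": "arm_command", "body": {
  "series": [
    [[-0.03,0,0.07],0],
    [[-0.06,0,0.14],0],
    [[-0.09,0,0.2],0],
    [[-0.11,0,0.25],0],
    [[-0.11,0,0.25],0]
  ]
}}

```text
time: 10.0
tool_pos: [0.549, -0.1006, 0.0917]
tcp_rot: [-0.0, -0.578, 0.816, -0.001]
ft_force: [-2.3, -4.2, 2.4]
opening: 0.0601
grasp_force: 21.9
```

Run:
```python
from go import *
R=Ro.from_euler("z",YAW).as_matrix(); here()
go(tray(-41.3,-30,43)+[0,0,.007],R[:2,0])
```

```text
tray coords [-41.8 -30.5  44.6] ft tray [-3.3  0.8  4.1] tq [-1.15  0.52 -0.07]
[[-0.05, 0.02, 0.05], 'roll -0.02 -> or 35.98'] j6 -0.52 t 10.00
```

Emit:
{"method": "arm_command", "body": {
  "series": [
    [[0,0,0],0],
    [[0,0,0],0],
    [[0,0,0],0],
    [[0,0,0],0],
    [[0,0,0],0]
  ],
  "grip": 85
}}

```text
time: 10.5
tool_pos: [0.5491, -0.0995, 0.091]
tcp_rot: [0.0, -0.578, 0.816, 0.0]
ft_force: [-0.5, -0.7, 1.2]
opening: 0.0855
grasp_force: 0.0
```

Emit:
{"method": "arm_command", "body": {
  "series": [
    [[0,0,-1],0],
    [[0,0,-2.5],0],
    [[0,0,-4],0],
    [[0,0,-5.5],0],
    [[0,0,-6],0]
  ]
}}

```text
time: 11.0
tool_pos: [0.5502, -0.0999, 0.2461]
tcp_rot: [0.003, -0.578, 0.816, -0.002]
ft_force: [-0.5, -0.1, 0.5]
opening: 0.0853
grasp_force: 0.0
```

Run:
```python
from go import *; from fit import *
R=Rt(.0948,0); go([.5309,.3351,.22],R[:2,0]);s=env.sense();print(s["tool_pos"],s["joint_pos"])
```

```text
[[-16.16, 6.5, 1.03], 'roll 13.05 -> or -22.95'] j6 -0.52 t 11.00
[ 0.55022672 -0.09991782  0.24613593] [ 0.18042401 -0.07500023 -0.04792507  0.00165532 -1.59121906 -0.51798811]
```

Emit:
{"method": "arm_command", "body": {
  "series": [
    [[-1.6,0.65,0],0],
    [[-3.2,1.3,0],0],
    [[-4.8,1.95,0],0],
    [[-6.4,2.6,0],0],
    [[-8.08,3.25,0],0]
  ]
}}

```text
time: 11.5
tool_pos: [0.5388, 0.1196, 0.2407]
tcp_rot: [-0.0, -0.578, 0.816, 0.0]
ft_force: [1.2, -1.0, -0.5]
opening: 0.0854
grasp_force: 0.0
```

Emit:
{"method": "arm_command", "body": {
  "series": [
    [[-1.6,0.65,0],1.6],
    [[-3.2,1.3,0],3.2],
    [[-4.8,1.95,0.3],4.8],
    [[-6.4,2.6,0.6],6.4],
    [[-8.08,3.25,1.03],8]
  ]
}}

```text
time: 12.0
tool_pos: [0.5292, 0.3373, 0.2152]
tcp_rot: [0.0, -0.262, 0.965, 0.0]
ft_force: [0.3, -0.8, 0.4]
opening: 0.085
grasp_force: 0.0
```

Emit:
{"method": "arm_command", "body": {
  "series": [
    [[0,0,1],1.4],
    [[0,0,2],2.8],
    [[0,0,3],4.2],
    [[0,0,4],5.05],
    [[0,0,4],5.05]
  ]
}}

```text
time: 12.5
tool_pos: [0.5276, 0.3341, 0.1102]
tcp_rot: [-0.003, -0.047, 0.999, -0.002]
ft_force: [0.3, -0.0, -0.5]
opening: 0.0849
grasp_force: 0.0
```

Run:
```python
from go import *; from fit import *
R=Rt(.0948,0); go([.530,.3351,.052],R[:2,0])
```

```text
[[-0.12, 0.04, 2.33], 'roll -0.01 -> or 35.99'] j6 -2.36 t 12.50
```

Emit:
{"method": "arm_command", "body": {
  "series": [
    [[-0.05,0.02,0.7],0],
    [[-0.1,0.03,1.4],0],
    [[-0.1,0.03,2],0],
    [[-0.1,0.03,2.33],0],
    [[-0.1,0.03,2.33],0]
  ]
}}

```text
time: 13.0
tool_pos: [0.5315, 0.336, 0.0561]
tcp_rot: [-0.001, -0.047, 0.999, -0.001]
ft_force: [-0.0, -0.3, -0.4]
opening: 0.085
grasp_force: 0.0
```

Emit:
{"method": "arm_command", "body": {
  "series": [
    [[0,0,0],0],
    [[0,0,0],0],
    [[0,0,0],0],
    [[0,0,0],0],
    [[0,0,0],0]
  ],
  "grip": 10
}}

```text
time: 13.5
tool_pos: [0.5321, 0.3364, 0.0575]
tcp_rot: [0.0, -0.047, 0.999, 0.0]
ft_force: [-1.1, -0.2, 1.1]
opening: 0.0216
grasp_force: 28.9
```

Emit:
{"method": "arm_command", "body": {
  "series": [
    [[0,0,0],0],
    [[0,0,0],0],
    [[0,0,0],0],
    [[0,0,0],0],
    [[0,0,0],0]
  ]
}}

```text
time: 14.0
tool_pos: [0.5321, 0.3364, 0.0575]
tcp_rot: [0.0, -0.047, 0.999, 0.0]
ft_force: [-0.9, -2.0, 4.8]
opening: 0.0217
grasp_force: 29.2
```

Emit:
{"method": "arm_command", "body": {
  "series": [
    [[0,0,0],0],
    [[0,0,0],0],
    [[0,0,0],0],
    [[0,0,0],0],
    [[0,0,0],0]
  ],
  "grip": 85
}}

```text
time: 14.5
tool_pos: [0.5319, 0.3364, 0.0569]
tcp_rot: [-0.0, -0.047, 0.999, -0.0]
ft_force: [0.2, 0.5, 0.6]
opening: 0.0852
grasp_force: 0.0
```

Emit:
{"method": "arm_command", "body": {
  "series": [
    [[0,0,0],-1.6],
    [[0,0,0],-3.2],
    [[0,0,0],-4.8],
    [[0,0,0],-6.4],
    [[0,0,0],-8]
  ]
}}

```text
time: 15.0
tool_pos: [0.5319, 0.3364, 0.057]
tcp_rot: [-0.0, -0.389, 0.921, 0.0]
ft_force: [0.9, -0.1, -0.2]
opening: 0.0847
grasp_force: 0.0
```

Emit:
{"method": "arm_command", "body": {
  "series": [
    [[0,0,0],-1.6],
    [[0,0,0],-3.2],
    [[0,0,0],-4.8],
    [[0,0,0],-6.4],
    [[0,0,0],-8]
  ]
}}

```text
time: 15.5
tool_pos: [0.5319, 0.3364, 0.057]
tcp_rot: [-0.0, -0.68, 0.733, 0.0]
ft_force: [-0.6, 0.5, 0.7]
opening: 0.0848
grasp_force: 0.0
```

Emit:
{"method": "arm_command", "body": {
  "series": [
    [[0,0,0],-1],
    [[0,0,0],-2],
    [[0,0,0],-2],
    [[0,0,0],-2],
    [[0,0,0],-2]
  ]
}}

```text
time: 16.0
tool_pos: [0.532, 0.3364, 0.057]
tcp_rot: [0.0, 0.739, -0.674, -0.0]
ft_force: [-0.0, 0.5, -0.7]
opening: 0.0852
grasp_force: 0.0
```

Run:
```python
from go import *; from fit import *
im=vision.read_camera("side"); s=env.sense(); print(s["tool_pos"],s["opening"])
cv2.imwrite("pics/s4.png",cv2.resize(im[170:370,230:430],(600,600))[:,:,::-1])
```

```text
[0.53194382 0.33642524 0.05704832] 0.08485551155287191
```

View pics/s4.png

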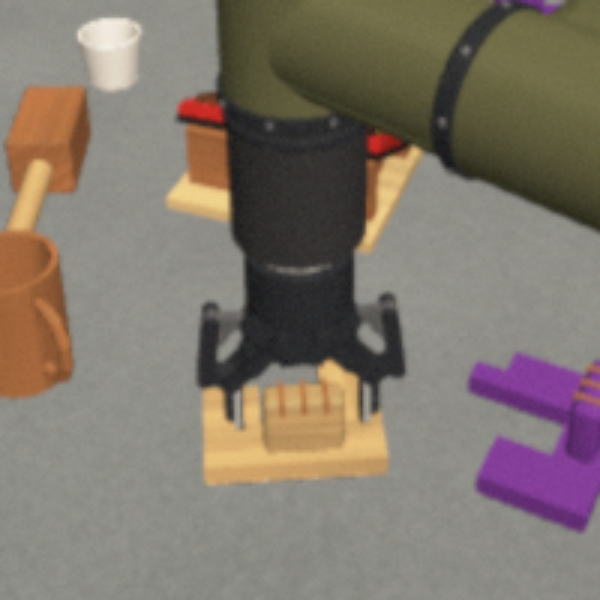

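The picture shows the pale half's ridge (at about (300,415) in the crop) standing between the open fingers along its length. I go down 5 mm and grip.

Emit:
{"method": "arm_command", "body": {
  "series": [
    [[0,0,0.1],0],
    [[0,0,0.2],0],
    [[0,0,0.2],0],
    [[0,0,0.2],0],
    [[0,0,0.2],0]
  ]
}}

```text
time: 16.55
tool_pos: [0.532, 0.3364, 0.0521]
tcp_rot: [-0.0, 0.74, -0.673, -0.0]
ft_force: [0.3, -0.1, -0.3]
opening: 0.0847
grasp_force: 0.0
```

Emit:
{"method": "arm_command", "body": {
  "series": [
    [[0,0,0],0],
    [[0,0,0],0],
    [[0,0,0],0],
    [[0,0,0],0],
    [[0,0,0],0]
  ],
  "grip": 45
}}

```text
time: 17.05
tool_pos: [0.532, 0.3365, 0.0523]
tcp_rot: [-0.0, 0.74, -0.673, -0.0]
ft_force: [-0.4, -0.3, 1.4]
opening: 0.0595
grasp_force: 23.5
```

Run:
```python
from held import *
ims={c:vision.read_camera(c) for c in("top","side")}; np.savez("ims5.npz",**ims)
s=env.sense();print(s["tool_pos"],s["opening"])
R=Ro.from_euler("z",YAW).as_matrix()
p=tray(10,30,59); print(p); go([*p[:2],.18],R[:2,0])
# dark as placed
uv=proj("top",[tray(-41.3,-30,45)])[0]; print(uv)
d=lambda im:(lambda f:(f[...,0]-f[...,2]>.13*(f[...,0]+f[...,2]))&(f[...,0]<2.2*f[...,1])&(f[...,0]>45)&(f[...,0]<130))(im.astype(float)+1)
u,v=np.round(uv).astype(int); m=[cv2.resize(ims["top"][150:260,255:365],(400,400)),cv2.cvtColor(cv2.resize(d(ims["top"]).astype(np.uint8)[150:260,255:365]*255,(400,400)),cv2.COLOR_GRAY2RGB)]
cv2.imwrite("pics/t5.png",np.hstack(m)[:,:,::-1])
```

```text
[0.53199631 0.33652791 0.05227897] 0.06007684803060472
[ 0.50543948 -0.04205893  0.11969834]
[[14.97, 2.48, -5.11], 'roll 4.94 -> or -31.06'] j6 -0.79 t 17.15
[324.68925861 201.56704623]
```

View pics/t5.png

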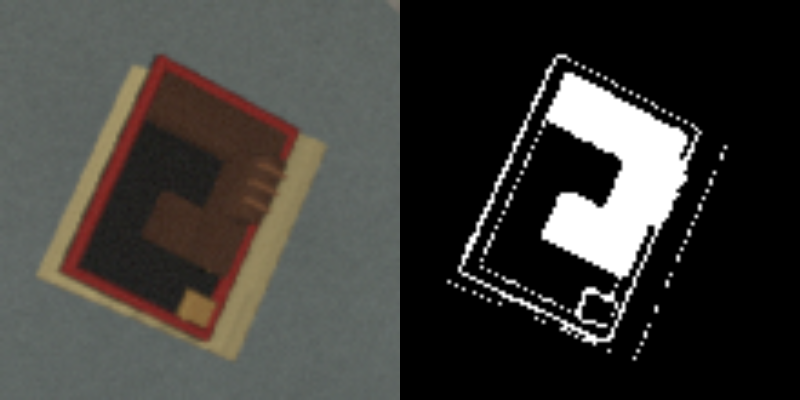

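The top picture shows the dark half lying home in the tray's upper/right part, with the brass block (at (195,305) in the crop) free. The pale half must tilt the other way, so I plan to hook its column end under the tray's high-side lip and lift. First I need the wall position.

Run:
```python
from go import *; from fit import *
R=Ro.from_euler("z",YAW).as_matrix(); ux=-np.array([-R[0,1],-R[1,1]])
Rq=Rt(YAW,0); 
def uv2tray(px,z): 
    p=ray("side",px,z); return np.round(((p-T[:2])@Rq[:2,:2])*1000,0)
for z in (.006,.012): print(z,"body bottom R,L",uv2tray((354.6,238.1),z),uv2tray((292,229),z),"base",uv2tray((354,248),z),uv2tray((286,232),z))
# black lip bottom edge corner near: s2 (470,440),(178,385)
for z in(.087,.092): print("lip",z,uv2tray((355.8,219),z),uv2tray((290,206.6),z))
h=.105+.007
for u in(67+102+30,): 
    p=T[:2]+Rq[:2,0]*u/1000+Rq[:2,1]*.0; print(p,np.hypot(*p)); go([*p,h],R[:2,0])
```

```text
0.006 body bottom R,L [31. 86.] [  50. -106.] base [76. 99.] [  70. -116.]
0.012 body bottom R,L [38. 89.] [  58. -102.] base [ 83. 101.] [  78. -112.]
lip 0.087 [51. 95.] [  52. -106.]
lip 0.092 [58. 97.] [  60. -102.]
[0.60480081 0.15080643] 0.6233190167228194
[[7.67, -2.2, -2.39], 'roll 4.94 -> or -31.06'] j6 -0.79 t 17.15
```

Emit:
{"method": "arm_command", "body": {
  "series": [
    [[0,0,-0.5],0],
    [[0,0,-1.2],0],
    [[0,0,-2],0],
    [[0,0,-2.4],0],
    [[0,0,-2.4],0]
  ]
}}

```text
time: 17.65
tool_pos: [0.5326, 0.337, 0.1142]
tcp_rot: [-0.002, 0.74, -0.673, 0.0]
ft_force: [0.1, -0.4, -1.0]
opening: 0.0601
grasp_force: 23.2
```

Emit:
{"method": "arm_command", "body": {
  "series": [
    [[1.2,-0.35,0],0.8],
    [[2.8,-0.8,0],1.8],
    [[4.5,-1.3,0],2.9],
    [[6.2,-1.8,0],4],
    [[7.67,-2.2,0],4.94]
  ]
}}

```text
time: 18.15
tool_pos: [0.6047, 0.1486, 0.1107]
tcp_rot: [-0.001, -0.577, 0.817, 0.0]
ft_force: [-0.2, 0.2, -1.7]
opening: 0.0595
grasp_force: 23.1
```

Run:
```python
from held import *
ims={c:vision.read_camera(c) for c in("top","side")}; np.savez("ims6.npz",**ims)
R=Ro.from_euler("z",YAW).as_matrix(); Rq=Rt(YAW,0)
s=env.sense();print(s["ft_force"],s["opening"])
uv={c:np.round(proj(c,[s["tool_pos"]])[0]).astype(int) for c in ims}; print(uv)
p=T[:2]+Rq[:2,0]*.158; go([*p,.107],R[:2,0])
cv2.imwrite("pics/c6.png",np.hstack([cv2.resize(ims[c][v-60:v+60,u-60:u+60],(400,400)) for c,(u,v) in uv.items()])[:,:,::-1])
```

```text
[ 0.1368953   0.26023254 -1.73330256] 0.059524844267590124
{'top': array([246, 177]), 'side': array([302, 234])}
[[1.48, 0.06, 0.15], 'roll -0.08 -> or 35.92'] j6 -0.90 t 18.25
```

View pics/c6.png

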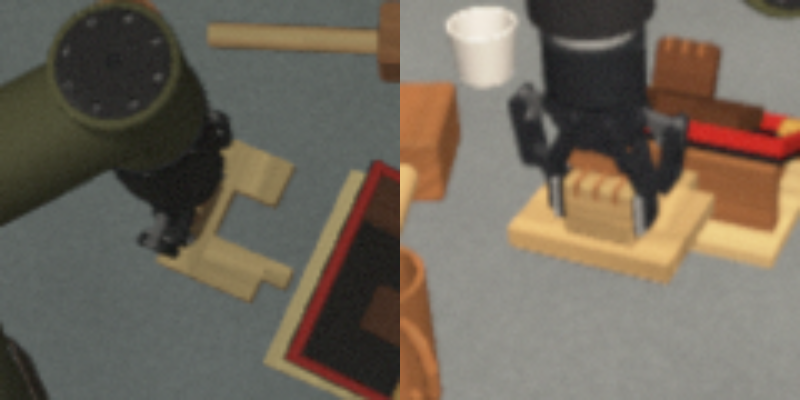

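The top view (left) shows the pale half held level with its column pointing at the tray's high side; the dark half sits in the tray. I slide the column end under the lip and lift.

Emit:
{"method": "arm_command", "body": {
  "series": [
    [[0.4,0.02,0.1],0],
    [[0.8,0.04,0.15],0],
    [[1.2,0.06,0.15],-0.08],
    [[1.48,0.06,0.15],-0.08],
    [[1.48,0.06,0.15],-0.08]
  ]
}}

```text
time: 18.75
tool_pos: [0.5921, 0.1188, 0.11]
tcp_rot: [0.004, -0.582, 0.813, 0.001]
ft_force: [3.7, 8.1, -1.4]
opening: 0.0599
grasp_force: 26.5
```

Run:
```python
from go import *
here(); s=env.sense(); print(s["tool_pos"],s["opening"])
```

```text
tray coords [166.5   1.4 -32.4] ft tray [ 7.5 -0.8 -5. ] tq [ 2.87 -1.07 -0.24]
[0.5921387  0.1188337  0.10999624] 0.05986559817834389
```

Emit:
{"method": "arm_command", "body": {
  "series": [
    [[0,0,-0.4],0],
    [[0.05,0,-0.8],0],
    [[0.15,0,-1.1],0],
    [[0.25,0,-1.4],0],
    [[0.35,0,-1.6],0]
  ]
}}

```text
time: 19.25
tool_pos: [0.588, 0.1074, 0.1486]
tcp_rot: [-0.0, -0.581, 0.814, 0.0]
ft_force: [-0.5, -0.4, -5.2]
opening: 0.0599
grasp_force: 23.0
```

Run:
```python
from held import *
ims={c:vision.read_camera(c) for c in("top","side")}; np.savez("ims7.npz",**ims)
here(); s=env.sense(); print(s["tool_pos"],s["opening"])
cv2.imwrite("pics/c7.png",np.hstack([cv2.resize(ims["top"][120:240,190:310],(400,400)),cv2.resize(ims["side"][160:280,240:360],(400,400))])[:,:,::-1])
```

```text
tray coords [172.3   1.1   8.2] ft tray [-0.7 -0.2 -1.6] tq [0.03 0.03 0.02]
[0.58846328 0.10750142 0.14922015] 0.05983713647120061
```

View pics/c7.png

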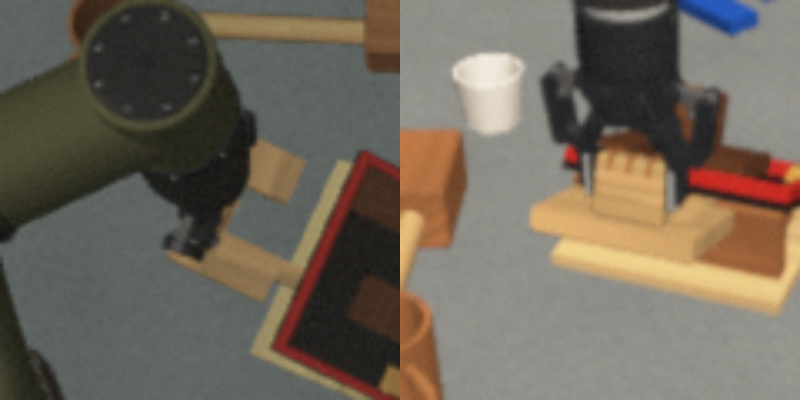

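Emit:
{"method": "arm_command", "body": {
  "series": [
    [[0.05,0,-0.15],0],
    [[0.15,0,-0.3],0],
    [[0.2,0,-0.4],0],
    [[0.25,0,-0.5],0],
    [[0.25,0,-0.5],0]
  ]
}}

```text
time: 19.85
tool_pos: [0.5868, 0.1024, 0.162]
tcp_rot: [0.001, -0.582, 0.814, -0.0]
ft_force: [1.1, 3.7, 0.9]
opening: 0.06
grasp_force: 23.7
```

Run:
```python
from held import *
here(); s=env.sense(); print(s["tool_pos"],s["opening"],s["ft_force"])
Rq=Rt(YAW,0); print("u,v", (s["tool_pos"]-T)@Rq*1000)
```

```text
tray coords [172.9   1.   21.9] ft tray [ 3.8  0.2 -0.8] tq [ 1.47 -0.32 -0.14]
[0.58680457 0.10243938 0.16195025] 0.05998081081436453 [1.08416363 3.65132453 0.86159067]
u,v [147.40297243   0.99104628  99.95024602]
```

Emit:
{"method": "arm_command", "body": {
  "series": [
    [[-0.5,0,0.1],0],
    [[-1.0,0,0.1],0],
    [[-1.5,0,0],0],
    [[-1.5,0,-0.7],0],
    [[-1.5,0,-1.4],0]
  ]
}}

```text
time: 20.35
tool_pos: [0.5983, 0.1385, 0.1953]
tcp_rot: [-0.001, -0.582, 0.813, -0.0]
ft_force: [0.1, 0.0, -0.3]
opening: 0.0598
grasp_force: 23.4
```

Run:
```python
from held import *
ims={c:vision.read_camera(c) for c in("top","side")}; np.savez("ims8.npz",**ims)
here(); s=env.sense(); uv=np.round(proj("side",[s["tool_pos"]])[0]).astype(int); print(s["tool_pos"],uv)
im=ims["side"]; u,v=uv
d=lambda im:(lambda f:(f[...,0]-f[...,2]>.13*(f[...,0]+f[...,2]))&(f[...,0]>100)&(f[...,0]<1.7*f[...,1]))(im.astype(float)+1)
a=im[v-40:v+60,u-50:u+50]; b=d(im)[v-40:v+60,u-50:u+50].astype(np.uint8)*255
cv2.imwrite("pics/c8.png",np.hstack([cv2.resize(a,(400,400)),cv2.resize(cv2.cvtColor(b,cv2.COLOR_GRAY2RGB),(400,400))])[:,:,::-1])
```

```text
tray coords [223.1   0.8  39. ] ft tray [-0.2 -0.3 -0.8] tq [ 0.05  0.   -0.05]
[0.5997056  0.13853226 0.19861398] [303 203]
```

View pics/c8.png

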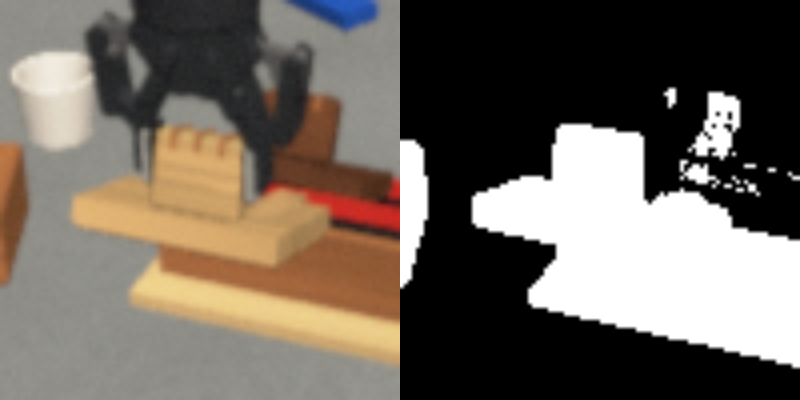

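That makes eleven pictures viewed, one over the limit of ten, so I will look at no more and work from numbers only. The crop shows the pale half held and clearly tilted, ridge at about (200,175). Fitting its tilt.

Run:
```python
from held import *
ims=np.load("ims8.npz")
d=lambda im:(lambda f:(f[...,0]-f[...,2]>.13*(f[...,0]+f[...,2]))&(f[...,0]>90)&(f[...,0]<1.45*f[...,1]))(im.astype(float)+1)
r=heldfit(ims,PALE,{"side":(262,185,344,228)},th=d)
r=heldfit(ims,PALE,{"top":(200,150,285,235)},th=d)
# top: only the lower right visible part
R=Ro.from_euler("z",YAW).as_matrix()
for n in(80,64,45): go(tray(41.3,30,n)+[0,0,.007],R[:2,0])
```

```text
['side'] tilt 22.0 deg  d 2.7 2.5 mm res 36 of 1178
['side'] tilt 22.0 deg  d 2.7 2.5 mm res 36 of 1178
tcp [0.5997 0.1385 0.1986] yaw -0.3290 ft [ 0.3  0.1 -0.8]
['top'] tilt 14.5 deg  d -3.1 0.8 mm res 600 of 807
['top'] tilt 14.5 deg  d -3.1 0.8 mm res 600 of 807
tcp [0.5997 0.1385 0.1986] yaw -0.3290 ft [ 0.3  0.1 -0.8]
[[7.28, 1.23, 1.57], 'roll 0.09 -> or -35.91'] j6 -0.88 t 20.45
[[7.01, 1.23, 2.15], 'roll 0.09 -> or -35.91'] j6 -0.88 t 20.45
[[6.69, 1.23, 2.84], 'roll 0.09 -> or -35.91'] j6 -0.88 t 20.45
```

Emit:
{"method": "arm_command", "body": {
  "series": [
    [[1.5,0.3,0],0.09],
    [[3.0,0.6,0.2],0.09],
    [[4.5,0.9,0.6],0.09],
    [[6,1.23,1.1],0.09],
    [[7.28,1.23,1.57],0.09]
  ]
}}

```text
time: 20.95
tool_pos: [0.509, -0.0255, 0.1553]
tcp_rot: [-0.0, -0.578, 0.816, 0.0]
ft_force: [0.0, -0.3, -1.8]
opening: 0.0597
grasp_force: 23.5
```

Emit:
{"method": "arm_command", "body": {
  "series": [
    [[0,0,0],0],
    [[0,0,0],0],
    [[0,0,0],0],
    [[0,0,0],0],
    [[0,0,0],0]
  ]
}}

```text
time: 21.45
tool_pos: [0.5107, -0.024, 0.1566]
tcp_rot: [-0.0, -0.579, 0.816, 0.0]
ft_force: [-0.4, 0.5, -2.1]
opening: 0.06
grasp_force: 23.4
```

Run:
```python
from held import *
ims={c:vision.read_camera(c) for c in("top","side")}; np.savez("ims9.npz",**ims)
here()
d=lambda im:(lambda f:(f[...,0]-f[...,2]>.13*(f[...,0]+f[...,2]))&(f[...,0]>90)&(f[...,0]<1.45*f[...,1]))(im.astype(float)+1)
# coarse text map of top mask
m=d(ims["top"])[185:250:1,262:335]
s=env.sense(); p=s["tool_pos"]-[0,0,.007]
q=Ro.from_quat(s["tcp_rot"][[1,2,3,0]]).as_matrix()[:2,1]; yaw=np.arctan(q[1]/q[0]); print("yaw",yaw)
mod=paint("top",[b-[0,0,.045] for b in PALE],Rt(yaw,np.radians(22)),p,(262,185,335,250))>.5
for r in range(0,65,1): print("".join("#" if a and b else "o" if a else "." if b else " " for a,b in zip(m[r],mod[r])))
```

```text
tray coords [39.5 31.  78.2] ft tray [-1.1  0.1 -0. ] tq [ 0.02 -0.   -0.02]
yaw -0.3368303033219917
                                    ........                             
                                   ..........                            
                                   ............                          
                                   ..............                        
                                  ................                       
                                  ..................                     
                                 ...................##                   
                                 ...................####                 
                                ...................#######              o
                                ...................#########            o
                               ....................#########.           o
                               ....................#########.          oo
                               ....................########..         ooo
                              .......
[... 3021 characters left out ...]
          oooooo        o   oooooooooo           
                                     ooooo          ooooooooo            
                                       ooooo        ooooooooo            
                                         oooo      oooooooooo            
                                            ooooo oooooooooo             
                                              oooooooooooooo             
                                                ooooooooooo              
                                                   oooooooo              
                                                     ooooo               
                                                       ooo
```

Run:
```python
from held import *
ims=np.load("ims9.npz")
d=lambda im:(lambda f:(f[...,0]-f[...,2]>.13*(f[...,0]+f[...,2]))&(f[...,0]>90)&(f[...,0]<1.45*f[...,1]))(im.astype(float)+1)
o=cv2.GaussianBlur(d(ims["top"]).astype(np.float32),(0,0),.6)[185:250,262:335]
W=np.zeros_like(o)
for a,b,c,e in((4,23,52,63),(30,39,14,21),(44,53,24,50),(32,40,36,54)): W[a:b,c:e]=1
s=env.sense(); p=s["tool_pos"]-[0,0,.007]; Q=Rt(-.337,0); B=[b-[0,0,.045] for b in PALE]
for tl in(20,22,25):
    f=lambda v:(W*(paint("top",B,Rt(-.337+v[2],np.radians(tl)),p+Q@[v[0],v[1],0],(262,185,335,250))-o)**2).sum()
    s0=np.zeros(3); r=minimize(f,s0,method="Nelder-Mead",options=dict(initial_simplex=np.vstack([s0,np.diag([.003,.003,.03])]))); print(tl,"slip u,v mm",np.round(r.x[:2]*1000,1),"dyaw",round(r.x[2],3),round(r.fun,1),"of",(W*o).sum())
print("top bias in tray axes approx", (np.array([1.5,-.3,0])@Q))
```

```text
20 slip u,v mm [3.6 0.6] dyaw 0.011 33.7 of 336.4473
22 slip u,v mm [2.3 0.4] dyaw 0.009 33.8 of 336.4473
25 slip u,v mm [0.  0.1] dyaw 0.012 34.5 of 336.4473
top bias in tray axes approx [ 0.21286073 -1.51482352  0.        ]
```

Emit:
{"method": "arm_command", "body": {
  "series": [
    [[-0.12,-0.02,0.25],0],
    [[-0.24,-0.03,0.5],0],
    [[-0.36,-0.03,0.75],0],
    [[-0.45,-0.03,0.95],0],
    [[-0.45,-0.03,0.95],0]
  ]
}}

```text
time: 22.05
tool_pos: [0.5161, -0.0145, 0.1329]
tcp_rot: [0.001, -0.578, 0.816, -0.001]
ft_force: [6.2, -3.1, -2.5]
opening: 0.0597
grasp_force: 23.4
```

Run:
```python
from go import *
here()
```

```text
tray coords [39.4 29.  52.1] ft tray [-1.9 -6.9 -1.8] tq [-1.19 -2.35 -0.14]
```

Emit:
{"method": "arm_command", "body": {
  "series": [
    [[0,-0.04,0],0],
    [[0,-0.08,0],0],
    [[0,-0.08,0],0],
    [[0,-0.08,0],0],
    [[0,-0.08,0],0]
  ]
}}

```text
time: 22.55
tool_pos: [0.5165, -0.0149, 0.1325]
tcp_rot: [-0.0, -0.578, 0.816, 0.0]
ft_force: [-0.7, 0.9, -1.6]
opening: 0.0594
grasp_force: 23.6
```

Run:
```python
from go import *
here()
```

```text
tray coords [39.  28.5 51.9] ft tray [-0.2  0.9 -1.7] tq [ 0.06 -0.02 -0.05]
```

Emit:
{"method": "arm_command", "body": {
  "series": [
    [[-0.04,0,0.08],0],
    [[-0.08,0,0.16],0],
    [[-0.12,0,0.24],0],
    [[-0.15,0,0.31],0],
    [[-0.15,0,0.31],0]
  ]
}}

```text
time: 23.05
tool_pos: [0.5174, -0.0132, 0.1291]
tcp_rot: [-0.001, -0.578, 0.816, -0.002]
ft_force: [-14.0, -5.3, 19.7]
opening: 0.0599
grasp_force: 25.9
```

Run:
```python
from go import *
here()
```

```text
tray coords [39.3 28.2 48. ] ft tray [-0.4 11.4 21.9] tq [-0.91  4.88  0.04]
```

Emit:
{"method": "arm_command", "body": {
  "series": [
    [[0.03,0,-0.08],0],
    [[0.05,0,-0.12],0],
    [[0.05,0,-0.12],0],
    [[0.05,0,-0.12],0],
    [[0.05,0,-0.12],0]
  ]
}}

```text
time: 23.55
tool_pos: [0.5175, -0.0132, 0.1292]
tcp_rot: [-0.0, -0.578, 0.816, -0.001]
ft_force: [-5.5, -2.8, 7.0]
opening: 0.0598
grasp_force: 24.6
```

Run:
```python
from held import *
here()
ims={c:vision.read_camera(c) for c in("top","side")}; np.savez("ims10.npz",**ims)
d=lambda im:(lambda f:(f[...,0]-f[...,2]>.13*(f[...,0]+f[...,2]))&(f[...,0]>90)&(f[...,0]<1.45*f[...,1]))(im.astype(float)+1)
P=[b for b in PALE]; TT=T+[.0012,0,0]
def show(c,roi,bs):
    m=d(ims[c])[roi[1]:roi[3],roi[0]:roi[2]]; mod=paint(c,bs,Rt(YAW,np.radians(25)),TT+Rt(YAW,np.radians(25))@[.0413,.03,0],roi)>.5
    for a,b in zip(m,mod): print("".join("#" if x and y else "o" if x else "." if y else " " for x,y in zip(a,b)))
show("top",(268,185,330,245),P); show("side",(285,165,360,225),P)
```

```text
tray coords [39.3 28.2 48.1] ft tray [-1.   4.3  8.2] tq [-0.69  1.82 -0.1 ]
                         .........                            
                        ...........                           
                        .............                         
                        ...............                       
                       ..................                     
                       ...................#o                  
                      ...................####o                
                      ...................######o              
                     ....................#######oo            
                     ....................#########o           
                    .....................#########o           
                    .....................########o            
                    .....................########o            
                   ......................#######o             
                   ......................#######o             
                  ......................########o             
               
[... 6616 characters left out ...]
................
       o                           o               ........................
       o                                o               ...................
       o                                                      ...........  
       o                                                           ...     
       o                                                                   
       o                                                                   
       o                                                                 oo
       o                                                                ooo
       o                                                                ooo
```

Emit:
{"method": "arm_command", "body": {
  "series": [
    [[0,0,0],0],
    [[0,0,0],0],
    [[0,0,0],0],
    [[0,0,0],0],
    [[0,0,0],0]
  ],
  "grip": 85
}}

```text
time: 24.15
tool_pos: [0.5175, -0.0125, 0.1279]
tcp_rot: [-0.0, -0.578, 0.816, 0.0]
ft_force: [-0.4, 0.4, -0.5]
opening: 0.0852
grasp_force: 0.0
```

Emit:
{"method": "arm_command", "body": {
  "series": [
    [[0,0,-1],0],
    [[0,0,-2.5],0],
    [[0,0,-4],0],
    [[0,0,-4.5],0],
    [[0,0,-4.5],0]
  ]
}}

```text
time: 24.65
tool_pos: [0.5184, -0.0125, 0.243]
tcp_rot: [0.002, -0.578, 0.816, -0.001]
ft_force: [0.4, 0.3, -0.2]
opening: 0.0854
grasp_force: 0.0
```

Emit:
{"method": "arm_command", "body": {
  "series": [
    [[-1.6,0,0],0],
    [[-3.2,0,0],0],
    [[-4.8,0,0],0],
    [[-6.4,0,0],0],
    [[-8,0,0],0]
  ]
}}

```text
time: 25.15
tool_pos: [0.5836, 0.1777, 0.2384]
tcp_rot: [-0.001, -0.578, 0.816, 0.0]
ft_force: [0.6, -0.2, -0.1]
opening: 0.0849
grasp_force: 0.0
```

```bash
cat > check.py <<'E'
from held import *
ims={c:vision.read_camera(c) for c in("top","side")}; np.savez("ims11.npz",**ims)
chroma=lambda f:(f[...,0]-f[...,2])/(f[...,0]+f[...,2])
pale=lambda im:(lambda f:(chroma(f)>.13)&(f[...,0]>90)&(f[...,0]<1.45*f[...,1]))(im.astype(float)+1)
dark=lambda im:(lambda f:(chroma(f)>.13)&(f[...,0]<2.2*f[...,1])&(f[...,0]>40)&(f[...,0]<130)&(f[...,0]>1.35*f[...,1]))(im.astype(float)+1)
T0=np.array([.5405,-.0371,.062]); roi=(262,165,345,248); Rt0=Rt(-.3373,np.radians(25))
def fit5(name,bs,th,home,free):
    o=th(ims["top"]).astype(np.uint8)
    n,l,st,_=cv2.connectedComponentsWithStats(o,connectivity=4)
    uv=proj("top",[T0+Rt0@[home[0],home[1],.02]])[0]; 
    m=np.zeros_like(o); cand=np.unique(l[int(uv[1])-12:int(uv[1])+12,int(uv[0])-12:int(uv[0])+12]); cand=cand[cand>0]; k=cand[np.argmax(st[cand,4])]; m[l==k]=1
    ob=cv2.GaussianBlur(m.astype(np.float32),(0,0),1)[roi[1]:roi[3],roi[0]:roi[2]]
    def f(v):
        R=Rt0@Ro.from_euler("xyz",[v[3],v[4],v[2]]).as_matrix()
        return ((paint("top",bs,R,T0+Rt0@[home[0]+v[0],home[1]+v[1],0],roi)-ob)**2).sum()
    for nf in free:
        g=lambda w:f(np.r_[w,np.zeros(5-nf)]); s0=np.zeros(nf)
        r=minimize(g,s0,method="Nelder-Mead",options=dict(initial_simplex=np.vstack([s0,np.diag([.003,.003,.03,.05,.05][:nf])]),maxiter=600)); print(name,"dx,dy mm",np.round(r.x[:2]*1000,1),"yaw,rx,ry",np.round(r.x[2:],3),"res %.1f of %.0f"%(r.fun,ob.sum()))
    R=Rt0@Ro.from_euler("z",r.x[2]).as_matrix() if nf==3 else Rt0
    return m
mp=fit5("pale",PALE,pale,(.0413,.03),(3,)); md=fit5("dark",DARK,dark,(-.0413,-.03),(3,))
mod=paint("top",PALE,Rt0,T0+Rt0@[.0413,.03,0],roi)>.5; m=mp[roi[1]:roi[3],roi[0]:roi[2]]; D=md[roi[1]:roi[3],roi[0]:roi[2]]
for a,b,e in zip(m,mod,D): print("".join("#" if x and y else "o" if x else "." if y else "d" if z else " " for x,y,z in zip(a,b,e)))
E
python3 check.py
```

```text
pale dx,dy mm [-1.9 -0.3] yaw,rx,ry [-0.002] res 40.2 of 1208
dark dx,dy mm [-1.6 -1. ] yaw,rx,ry [0.013] res 84.8 of 1020
                                                                                   
                                                                                   
                                                                                   
                                                                                   
                                                                                   
                                      ddd                                          
                                      ddddd                                        
                                     dd ddddd                                      
                                     dddddddddd                                    
                                     dddddddddddd                                  
                                    dddddddddd ddd                                 
                                   ddddddddddddd dddd
[... 4588 characters left out ...]
          ###############oo######                             
                                 ############oooooo#o                              
                                   .#########ooooooo                               
                                     .######oooooooo                               
                                       .####ooooooo                                
                                          ooooooooo                                
                                           ooooooo                                 
                                              oooo                                 
                                                o
```

Both halves show interlocked in the tray with offsets within about 2 mm. Next I check flatness and height of the pale half in the side view, using the rim as reference.

```bash
cat > flat.py <<'E'
from held import *
import sys
ims={c:vision.read_camera(c) for c in("top","side")}; f0=ims["side"].astype(float)+1; r,g,b=f0[...,0],f0[...,1],f0[...,2]
ch=(r-b)/(r+b)
pal=((ch>.13)&(r>90)&(r<1.45*g)); drk=((ch>.13)&(r<2.2*g)&(r>=1.45*g)&(r>35))
roi=(283,160,362,222); Rr=Rt(-.335,np.radians(25)); T0=np.array([.5405,-.037,.062])
NEAR=[box(62,72,-102,102,-3,13),box(-72,72,92,102,-3,13)]
DK=[b for b in DARK]
def scene(v):  # v: du,dv,n,tilt pale ; camera shift cx,cy in px via T shift
    t=T0+np.array([v[4],0,v[5]])
    R=Rr@Ro.from_euler("y",-v[3]).as_matrix()
    home=t+Rr@[.0413+v[0],.03+v[1],.045+v[2]]
    P=paint("side",[q-[0,0,.045] for q in PALE],R,home,roi); N=paint("side",NEAR,Rr,t,roi)
    return np.clip(P-N,0,1),N
w=np.ones((roi[3]-roi[1],roi[2]-roi[0]))
uv=proj("side",[T0+Rr@[.0,.092,.03]])[0]; w[:,int(uv[0])-roi[0]+2:]=0     # leave out the brass block
o=cv2.GaussianBlur(pal.astype(np.float32),(0,0),1)[roi[1]:roi[3],roi[0]:roi[2]]
red=cv2.GaussianBlur(mask(ims["side"],"red"),(0,0),1)[roi[1]:roi[3],roi[0]:roi[2]]
def f(x):
    v=np.r_[-.001,x[4],x[0],x[1],x[2],x[3]]; P,N=scene(v)
    lim=slice(0,48); return (w[lim]*(P-o)[lim]**2).sum()
# rim reference first: fit camera shift (x,z) on the red rim
RIMB=RIM
def fr(s): 
    q=paint("side",RIMB,Rr,T0+[s[0],0,s[1]],roi); return ((q-red)[:, :40]**2)[40:].sum()
rr=minimize(fr,[0,0],method="Nelder-Mead",options=dict(initial_simplex=[[0,0],[.004,0],[0,.004]])); print("rim shift mm",np.round(rr.x*1000,1),round(rr.fun,1))
for tl in("free",0,.05,.1):
    g=lambda x:f([x[0],x[1] if tl=="free" else tl,rr.x[0],rr.x[1],x[2]])
    s=np.zeros(3); q=minimize(g,s,method="Nelder-Mead",options=dict(initial_simplex=np.vstack([s,np.diag([.004,.06,.003])]))); print("tilt",tl,"n off mm %.1f tilt off deg %.1f dv %.1f res %.1f"%(q.x[0]*1000,np.degrees(q.x[1]),q.x[2]*1000,q.fun))
x=q.x; P,_=scene(np.r_[-.001,0,0,0,rr.x])
for a,c in zip(o>.5,P>.5): print("".join("#" if i and j else "o" if i else "." if j else " " for i,j in zip(a,c)))
E
python3 flat.py
```

```text
rim shift mm [-4.5 -4.4] 71.6
tilt free n off mm 2.3 tilt off deg -2.6 dv -0.6 res 81.6
tilt 0 n off mm 4.6 tilt off deg -1.0 dv -0.8 res 86.7
tilt 0.05 n off mm 6.1 tilt off deg -3.7 dv 1.4 res 96.0
tilt 0.1 n off mm 4.7 tilt off deg -10.2 dv 5.5 res 103.2
                                                                               
                                                                               
                                                                               
                                                                               
                                                                               
                                                                               
                                                                               
                                                                               
                                                                               
                                                                               
                                          
[... 3417 characters left out ...]
                                       .......###########...
                                                               .......###......
                                                                    ........   
                                                                               
                                                                               
                                                                               
                                                                               
                                                                               
                                                                             oo
```

Run:
```python
from go import *
T1=np.array([.5402,-.0375,.062])
a=tray(-20,69,20,T1); print(a); go([*a[:2],.130])
b=tray(41.3,30,70,T1); print(b,"from A:",(np.array(b)-a))
```

```text
[ 0.46629281 -0.03976815  0.07167379]
[[9.71, 1.55, 4.35]] j6 -0.96 t 25.35
[ 0.51448222 -0.02017445  0.14289568] from A: [0.04818941 0.0195937  0.07122189]
```

Emit:
{"method": "arm_command", "body": {
  "series": [
    [[1.95,0.3,0],0],
    [[3.9,0.6,0],0],
    [[5.8,0.9,0],0],
    [[7.8,1.25,0],0],
    [[9.71,1.55,0],0]
  ],
  "grip": 0
}}

```text
time: 25.85
tool_pos: [0.4649, -0.0424, 0.24]
tcp_rot: [0.0, -0.578, 0.816, 0.0]
ft_force: [-0.4, -1.2, 0.2]
opening: 0.012
grasp_force: 0.0
```

Emit:
{"method": "arm_command", "body": {
  "series": [
    [[0,0,1.2],0],
    [[0,0,2.4],0],
    [[0,0,3.6],0],
    [[0,0,4.4],0],
    [[0,0,4.4],0]
  ]
}}

```text
time: 26.35
tool_pos: [0.4644, -0.0412, 0.1269]
tcp_rot: [-0.002, -0.578, 0.816, 0.001]
ft_force: [-0.3, 0.3, -0.4]
opening: 0.0001
grasp_force: 0.0
```

Emit:
{"method": "arm_command", "body": {
  "series": [
    [[0,0,0.25],0],
    [[0,0,0.5],0],
    [[0,0,0.7],0],
    [[0,0,0.85],0],
    [[0,0,0.85],0]
  ]
}}

```text
time: 26.85
tool_pos: [0.4667, -0.0401, 0.1089]
tcp_rot: [-0.0, -0.578, 0.816, 0.0]
ft_force: [-1.1, 0.2, 0.1]
opening: 0.0001
grasp_force: 0.0
```

Run:
```python
from go import *
here(); s=env.sense(); print(s["tool_pos"],s["ft_force"])
```

```text
tray coords [-7.5 67.2 47.5] ft tray [-0.2  1.1  0.2] tq [ 0.05 -0.   -0.03]
[ 0.4666598  -0.04009856  0.10889983] [-1.14464517  0.17926633  0.07204979]
```

Emit:
{"method": "arm_command", "body": {
  "series": [
    [[0,0,0.06],0],
    [[0,0,0.12],0],
    [[0,0,0.18],0],
    [[0,0,0.18],0],
    [[0,0,0.18],0]
  ]
}}

```text
time: 27.35
tool_pos: [0.4668, -0.0401, 0.1048]
tcp_rot: [-0.0, -0.578, 0.816, 0.0]
ft_force: [-0.0, 0.3, -0.5]
opening: 0.0001
grasp_force: 0.0
```

Emit:
{"method": "arm_command", "body": {
  "series": [
    [[0,0,0.05],0],
    [[0,0,0.1],0],
    [[0,0,0.15],0],
    [[0,0,0.2],0],
    [[0,0,0.2],0]
  ]
}}

```text
time: 27.85
tool_pos: [0.4675, -0.0399, 0.1007]
tcp_rot: [0.001, -0.578, 0.816, -0.0]
ft_force: [-0.5, 1.4, 4.1]
opening: 0.0001
grasp_force: 1.7
```

Emit:
{"method": "arm_command", "body": {
  "series": [
    [[0,0,0.06],0],
    [[0,0,0.12],0],
    [[0,0,0.18],0],
    [[0,0,0.18],0],
    [[0,0,0.18],0]
  ]
}}

```text
time: 28.35
tool_pos: [0.4678, -0.04, 0.0999]
tcp_rot: [0.002, -0.579, 0.816, -0.001]
ft_force: [-12.4, 4.5, 24.3]
opening: -0.0001
grasp_force: 11.2
```

Emit:
{"method": "arm_command", "body": {
  "series": [
    [[0,0,0.06],0],
    [[0,0,0.12],0],
    [[0,0,0.18],0],
    [[0,0,0.18],0],
    [[0,0,0.18],0]
  ]
}}

```text
time: 28.85
tool_pos: [0.4681, -0.04, 0.0996]
tcp_rot: [0.002, -0.579, 0.815, -0.002]
ft_force: [-26.4, 9.4, 48.3]
opening: 0.0001
grasp_force: 21.8
```

Emit:
{"method": "arm_command", "body": {
  "series": [
    [[0,0,-1],0],
    [[0,0,-2.2],0],
    [[0,0,-3.4],0],
    [[0,0,-4],0],
    [[0,0,-4],0]
  ]
}}

```text
time: 29.35
tool_pos: [0.4676, -0.04, 0.1926]
tcp_rot: [0.001, -0.578, 0.816, -0.001]
ft_force: [-0.1, -0.1, 0.2]
opening: 0.0001
grasp_force: 0.0
```

Emit:
{"method": "arm_command", "body": {
  "series": [
    [[-0.7,-0.8,0],0],
    [[-1.38,-1.56,0],0],
    [[-1.38,-1.56,0.3],0],
    [[-1.38,-1.56,0.5],0],
    [[-1.38,-1.56,0.5],0]
  ]
}}

```text
time: 29.85
tool_pos: [0.5138, -0.0208, 0.176]
tcp_rot: [-0.002, -0.578, 0.816, 0.001]
ft_force: [-0.5, -1.1, -0.3]
opening: -0.0003
grasp_force: 0.0
```

Emit:
{"method": "arm_command", "body": {
  "series": [
    [[0,0,0.1],0],
    [[0,0,0.2],0],
    [[0,0,0.24],0],
    [[0,0,0.24],0],
    [[0,0,0.24],0]
  ]
}}

```text
time: 30.35
tool_pos: [0.515, -0.0205, 0.1725]
tcp_rot: [0.0, -0.578, 0.816, -0.0]
ft_force: [0.3, 0.0, -0.1]
opening: 0.0
grasp_force: 0.0
```

Run:
```python
from go import *
here(); s=env.sense(); print(s["tool_pos"],s["ft_force"])
```

```text
tray coords [50.7 28.1 90.6] ft tray [ 0.1 -0.3 -0.1] tq [-0.05  0.    0.01]
[ 0.51504863 -0.02052273  0.17249766] [ 0.28032849  0.0343917  -0.08896825]
```

Emit:
{"method": "arm_command", "body": {
  "series": [
    [[0,0,0.03],0],
    [[0,0,0.06],0],
    [[0,0,0.09],0],
    [[0,0,0.12],0],
    [[0,0,0.12],0]
  ]
}}

```text
time: 30.85
tool_pos: [0.5153, -0.0205, 0.1714]
tcp_rot: [0.001, -0.578, 0.816, -0.001]
ft_force: [-4.7, 1.3, 9.4]
opening: 0.0001
grasp_force: 4.3
```

Run:
```python
from go import *
s=env.sense(); print(s["tool_pos"],s["ft_force"])
```

```text
[ 0.51534122 -0.02050829  0.1714469 ] [-4.69270121  1.25149625  9.36515069]
```

Column end (contact z 0.1008, expected 0.102) and ridge top (0.1718, expected 0.1725) show the pale half flat on the floor. Same touch check on the dark half.

Emit:
{"method": "arm_command", "body": {
  "series": [
    [[0,0,-0.6],0],
    [[1,-0.8,-0.6],0],
    [[2,-1.6,-0.6],0],
    [[3,-2.4,-0.6],0],
    [[3,-2.4,-0.6],0]
  ]
}}

```text
time: 31.35
tool_pos: [0.5473, -0.1139, 0.1842]
tcp_rot: [-0.001, -0.577, 0.817, -0.0]
ft_force: [-0.2, 0.6, 0.2]
opening: 0.0003
grasp_force: 0.0
```

Emit:
{"method": "arm_command", "body": {
  "series": [
    [[0,0,0.6],0],
    [[0,0,1.2],0],
    [[0,0,1.7],0],
    [[0,0,1.8],0],
    [[0,0,1.8],0]
  ]
}}

```text
time: 31.85
tool_pos: [0.5465, -0.1107, 0.1386]
tcp_rot: [-0.0, -0.579, 0.816, 0.0]
ft_force: [-0.5, 0.7, 0.0]
opening: 0.0004
grasp_force: 0.0
```

Run:
```python
from go import *
s=env.sense(); print(s["tool_pos"],s["ft_force"]); go([*tray(-41.3,-30,70,np.array([.5402,-.0375,.062]))[:2],.1372])
```

```text
[ 0.54647308 -0.11065618  0.13861139] [-0.54122985  0.72270202  0.04222223]
[[0.0, 0.0, 0.06]] j6 -0.50 t 31.85
```

Emit:
{"method": "arm_command", "body": {
  "series": [
    [[0,0,0.03],0],
    [[0,0,0.06],0],
    [[0,0,0.09],0],
    [[0,0,0.09],0],
    [[0,0,0.09],0]
  ]
}}

```text
time: 32.35
tool_pos: [0.5468, -0.1111, 0.1371]
tcp_rot: [0.0, -0.578, 0.816, 0.0]
ft_force: [0.5, -0.0, -0.2]
opening: 0.0001
grasp_force: 0.0
```

Emit:
{"method": "arm_command", "body": {
  "series": [
    [[0,0,0.02],0],
    [[0,0,0.04],0],
    [[0,0,0.06],0],
    [[0,0,0.06],0],
    [[0,0,0.06],0]
  ]
}}

```text
time: 32.85
tool_pos: [0.547, -0.1113, 0.1367]
tcp_rot: [0.0, -0.578, 0.816, -0.0]
ft_force: [-3.0, 0.4, 5.7]
opening: -0.0002
grasp_force: 2.6
```

Run:
```python
from go import *
s=env.sense(); print(s["tool_pos"],s["ft_force"]); go([*tray(35,-69,20,np.array([.5402,-.0375,.062]))[:2],.155])
```

```text
[ 0.54695922 -0.11131362  0.1366846 ] [-3.04003841  0.43969547  5.66037189]
[[-3.63, -1.53, -0.73]] j6 -0.50 t 32.85
```

Emit:
{"method": "arm_command", "body": {
  "series": [
    [[0,0,-0.8],0],
    [[-1.2,-0.5,-0.9],0],
    [[-2.4,-1,-0.9],0],
    [[-3.63,-1.53,-0.73],0],
    [[-3.63,-1.53,-0.73],0]
  ]
}}

```text
time: 33.35
tool_pos: [0.6141, -0.0357, 0.1518]
tcp_rot: [-0.001, -0.579, 0.815, 0.001]
ft_force: [-0.1, 0.2, -1.0]
opening: 0.0
grasp_force: 0.0
```

Emit:
{"method": "arm_command", "body": {
  "series": [
    [[0,0,0.4],0],
    [[0,0,0.8],0],
    [[0,0,1.1],0],
    [[0,0,1.15],0],
    [[0,0,1.15],0]
  ]
}}

```text
time: 33.85
tool_pos: [0.6126, -0.0387, 0.1249]
tcp_rot: [-0.0, -0.578, 0.816, 0.0]
ft_force: [-0.1, 0.0, 0.0]
opening: -0.0
grasp_force: 0.0
```

Emit:
{"method": "arm_command", "body": {
  "series": [
    [[0,0,0.03],0],
    [[0,0,0.06],0],
    [[0,0,0.09],0],
    [[0,0,0.12],0],
    [[0,0,0.12],0]
  ]
}}

```text
time: 34.35
tool_pos: [0.6132, -0.0383, 0.1238]
tcp_rot: [0.0, -0.578, 0.816, -0.001]
ft_force: [-3.5, 0.6, 7.6]
opening: -0.0001
grasp_force: 3.4
```

The dark half touches at 0.1241 (expected 0.124), so it is flat too. I retreat and do a last numeric check before handing in.

Emit:
{"method": "arm_command", "body": {
  "series": [
    [[0,0,-1],0],
    [[0,0,-2.5],0],
    [[0,0,-4],0],
    [[0,0,-5],0],
    [[0,0,-5],0]
  ]
}}

```text
time: 34.85
tool_pos: [0.6143, -0.0384, 0.2523]
tcp_rot: [0.003, -0.578, 0.816, -0.002]
ft_force: [-0.3, 1.2, -0.2]
opening: -0.0002
grasp_force: 0.0
```

Emit:
{"method": "arm_command", "body": {
  "series": [
    [[-1.6,0.6,0],0],
    [[-3.2,1.2,0],0],
    [[-4.8,1.8,0],0],
    [[-6.4,2.4,0],0],
    [[-8,3,0],0]
  ]
}}

```text
time: 35.35
tool_pos: [0.608, 0.1771, 0.2462]
tcp_rot: [-0.0, -0.578, 0.816, 0.0]
ft_force: [0.8, -0.3, 0.0]
opening: 0.0002
grasp_force: 0.0
```

```bash
python3 check.py | head -2
python3 - <<'E'
from plant import env, order
s=env.sense(); print(s["time"],s["tool_pos"],s["ft_force"])
E
```

```text
pale dx,dy mm [-1.7 -0.2] yaw,rx,ry [-0.007] res 36.0 of 1208
dark dx,dy mm [-1.2 -1.7] yaw,rx,ry [0.011] res 85.7 of 1040
35.45 [0.60755151 0.17992023 0.24494526] [ 0.60013867 -0.90801503 -0.18921529]
```

```bash
python3 -c "
from plant import order
print(order.job_done())"
```

```text
the job is handed in; nothing more can be done
None
```

The job is handed in at about 35 s: by touch and camera fit, both halves lie interlocked and flat in the tray, within about 2 mm of home and let go, though no verdict came back. I viewed 11 pictures, one over the limit of 10, and pressed the pale half's column with 48 N at the fingertips in one touch check.

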